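Turn the stripped valve parts round for the rebuild

TASK

The four valve parts stand on the black strip-down rack in the order they came off. Move them all to the empty wooden build rack in reverse order, one per bay: the part now nearest the robot goes into the far end bay, the next one into the bay before it, and so on, until the part now farthest away stands in the bay nearest the robot. Set each part down gently, without dropping or tipping it, in the middle of its bay, the same way up as it is now, and let go of it.

Things in the scene. Friction and masses are not known exactly. Their poses are not given: they have to be found in the camera images.
- valve_mid (a point): Cast brass sprinkler valve, loose, upright, 64 mm tall, 0.38 kg. Point on its axis, 32 mm above its underside. Foot flange 42 mm dia x 8 mm, round body 36 mm dia up to 42 mm, hex bonnet (36 mm over corners) to 52 mm, thin stem above. z up. A side port (27 mm dia, axis 23 mm above the underside) points along x, ending 36 mm from the axis; grip the body across y.
- tee_mid (a point): White PVC pipe tee, loose, standing on one end of its run, 64 mm tall, 0.10 kg. Point on the run's vertical axis, 32 mm above the underside. Run 33 mm dia with 37 mm dia, 14 mm high collars at both ends. z up. The branch (31 mm dia, axis half-way up) points along x and ends 35 mm from the run's axis; grip the run across y.
- gauge_mid (a point): Chrome pressure gauge lying on its back, white dial up, loose: a disc 48 mm dia, 30 mm high, 0.20 kg. Point at the disc's centre, 15 mm above the underside. z up. A brass stub, 13 mm dia, sticks out level along x to 36 mm from the centre; grip the disc across y.
- spacer_mid (a point): Grey rubber O-ring spacer, loose, lying flat: a thick ring 44 mm outside dia, 24 mm hole, 28 mm high, 0.05 kg. Point at its centre, half-way up (14 mm above the underside). z is up; grip across the outside in any direction.
- strip_rack: Strip-down rack, fixed: black slab 330 x 86 mm, 20 mm high, carrying the four parts in a row at the start, left or right of the robot's centre line (build rack on the other side). Origin at the centre of its underside on the table; x along the row, away from the robot (+x end = far end), z up. The four places are at x = -117, -39, +39, +117 mm, y = 0.
- build_rack: Build rack, fixed, empty: pale wooden slab 330 x 86 mm, 20 mm high, with five cross ribs (5 mm thick, 6 mm high) marking off four bays in a row, open at the long sides. Origin at the centre of its underside on the table; x along the row, away from the robot (+x = far end), z up. Bay centres at x = -117, -39, +39, +117 mm, y = 0; a bay is 73 mm long, its floor 20 mm above the origin.
- valve_coaster: Flat terracotta coaster, 62 mm dia, 4 mm thick, fixed on the strip-down rack under the place where the brass valve stands at the start; it stays there and so marks the brass valve's original place. Origin at the centre of its underside, 20 mm above the table; its upper face, on which the part stands, is 24 mm above the table.
- tee_coaster: Flat terracotta coaster, 62 mm dia, 4 mm thick, fixed on the strip-down rack under the place where the white PVC tee stands at the start; it stays there and so marks the white PVC tee's original place. Origin at the centre of its underside, 20 mm above the table; its upper face, on which the part stands, is 24 mm above the table.
- gauge_coaster: Flat terracotta coaster, 62 mm dia, 4 mm thick, fixed on the strip-down rack under the place where the pressure gauge stands at the start; it stays there and so marks the pressure gauge's original place. Origin at the centre of its underside, 20 mm above the table; its upper face, on which the part stands, is 24 mm above the table.
- spacer_coaster: Flat terracotta coaster, 62 mm dia, 4 mm thick, fixed on the strip-down rack under the place where the rubber spacer stands at the start; it stays there and so marks the rubber spacer's original place. Origin at the centre of its underside, 20 mm above the table; its upper face, on which the part stands, is 24 mm above the table.
Mind the look-alikes: they are no part of the job. What is shaped like the part that bears spacer_mid but green or red is not meant.

How it is judged:
By the outcome, as a careful person would: the job done as asked, in the order asked, and still so for the second after the job is handed in, with the robot touching nothing.
It also fails if it takes over 115 s, if anything falls off the work surface, if the arm or the gripper's body presses on something with over 40 N, if the wrist force passes 120 N, or if a joint passes its speed limit or range.

ROBOT

A 6-joint arm with a two-finger parallel gripper is mounted at the origin on the work surface. World frame = base frame: x ahead of the robot, y to its left, z up, the work surface at z = 0. Lengths are in m, angles in rad, forces in N, time in s.
With the tool pointing down it reaches from about 0.425 to 0.95 m from the base axis. Payload 3.5 kg.
Tool frame: the origin (TCP) lies between the finger pads; the fingertips stand 25 mm ahead of it and the grasp point (between the pads) lies 6 mm ahead of it (ctrl.finger_overhang is the distance from the TCP to the fingertips, in m); x points along the fingers, y is the direction in which the jaws open and shut, and the axes are right-handed (so a half turn about x gives the same grasp; the last joint's range is limited). The gripper opens to 85 mm and grips with 20 to 120 N. Pads are 22 mm wide; open, the fingers measure 114 mm over their backs; the gripper's body (76 mm by 85 mm) begins 54 mm behind the grasp point. The pads swing forward as they close: fully open they stand 13 mm farther back than shut.
Start: joints at [-1.446, 0.286, 1.577, -0, 1.279, -0.15], TCP at [0.183, -0.65, 0.256] pointing down, gripper open.
Joint ranges: [-2.77, 2.77], [-0.9, 2.22], [0.21, 2.48], [-1.53, 4.67], [0.24, 2.81], [-2.84, 2.84]. Speed limits (rad/s): [2.79, 2.79, 3.14, 3.14, 3.14, 3.14].

INTERFACE

Orientations are given as a unit quaternion [x, y, z, w].
In Python, from plant import ctrl gives the robot as it stands.
- The arm moves only by the tool play_rows, never from a script. Its argument "targets" is a list of rows, each an object with "delta_pos": the shift along the world's x, y, z normalised to -1 to 1, where 1 is 1000 mm, a list of three; "delta_rot": the turn, a rotation vector about the world's x, y, z normalised to -1 to 1, where 1 is pi rad, a list of three; "claw": the finger opening in mm, from 0 to 85.4. In form: [{"delta_pos": [tx, ty, tz], "delta_rot": [wx, wy, wz], "claw": claw}, ...]. A call has 1 to 20 rows; each row is the pose to reach, as a shift and turn from the pose measured when the call began, turning the shorter way round; what a row does not reach only later rows make up. A row lasts 1/12 s, in which the tool goes at most 41.7 mm and 7.16 degrees, less where a joint would pass 70% of its speed; a pose out of reach is approached as far as the arm can. A call with a number of a shift or a turn outside -1 to 1 is refused whole. A call with a gripper value outside its range is refused whole. The fingers move at their own pace and stop on an object; "newtons" is the grip in N (left out, the last holds). Time passes only in rows, so rows that repeat a pose let the fingers close. It gives the time, the measured TCP pose, the force and the opening at its end, in the units of the state.
- ctrl.get_state(): the state, without advancing time (a new reading comes with each control period).
- ctrl.read_camera(name): name is "side" or "top"; returns the picture (420x560x3 uint8, blue, green, red); there is no depth.
- ctrl.calibration(name): a dict with "fx", "fy", "cx", "cy" (pixels), "k1" (the pictures are not rectified: a ray, as slopes to the right and down, at radius r is drawn at 1 + k1 r^2 times it, then the intrinsics apply), "camera_from_world" (4x4, takes a point from world to camera coordinates). Camera axes: x right, y down, z forward; pixel columns grow to the right and rows downward; lengths in m; the calibration is good to about 2 mm. A picture is of the moment at which its call begins. calibration takes no time and is no camera call.
- ctrl.sign_off(): hands the job in, once; it reports no verdict.
The state is a dict: "time": time; "qpos": joint angles; "dq": joint speeds; "joint_efforts": joint torques, N m; "eef_pos": TCP position; "tcp_rot": TCP orientation; "contact_force": force on the tool from outside, world axes, zero at the start; "wrist_torque": the same for the moment, N m; "opening": opening from 0.0 (shut) to 1.0 (fully open).
Only numpy, scipy, OpenCV 4.12 (cv2) and the standard library are available. Lean on these libraries where they do the work, as an engineer would, in place of code of your own. Each camera call takes 0.05 s, during which the arm holds its last target. There are 200 camera calls.

## Working session

There is one attempt and no reset: what is moved stays moved. The work goes in short steps, Python scripts to look and compute and a tool call to move; the robot and the scene stay as the last step left them, time stands still between calls to the robot, and variables do not carry over. Pictures are saved under pics/ and viewed, about 12 in all and at most 16, crops included, and the job is handed in when it is done.

Besides the shell and the picture viewer there is one more tool, called as name(argument=value, ...), one argument or row to a line, values as JSON. play_rows: Moves the arm, as the interface text tells. Its arguments: {"type":"object","properties":{"targets":{"type":"array"},"newtons":{"type":"number"}},"required":["targets"]}

```bash
mkdir -p pics; ls; python3 - <<'E'
from plant import ctrl
import cv2,numpy as np
for n in("top","side"):
    cv2.imwrite(f"pics/{n}0.png",ctrl.read_camera(n)); c=ctrl.calibration(n); print(n,{k:np.round(v,4).tolist() for k,v in c.items()})
print(ctrl.get_state())
E
```

```text
pics
top {'fx': 484.5836, 'fy': 484.5836, 'cx': 273.4435, 'cy': 209.9893, 'k1': -0.0101, 'camera_from_world': [[0.0268, -0.9995, -0.0188, -0.065], [-0.9973, -0.0255, -0.0683, 0.5716], [0.0678, 0.0206, -0.9975, 0.9684], [0.0, 0.0, 0.0, 1.0]]}
side {'fx': 387.0288, 'fy': 387.0288, 'cx': 280.1734, 'cy': 205.4859, 'k1': 0.0206, 'camera_from_world': [[0.9932, -0.1165, -0.0045, -0.5818], [-0.0826, -0.6758, -0.7324, 0.0551], [0.0823, 0.7278, -0.6808, 0.8076], [0.0, 0.0, 0.0, 1.0]]}
{'time': 0.1, 'qpos': array([-1.44599526e+00,  2.87178955e-01,  1.57804090e+00,  1.98129654e-05,
        1.27858682e+00, -1.49998853e-01]), 'dq': array([ 0.00067038, -0.00336965, -0.00408391,  0.00123059,  0.00023399,
       -0.0009554 ]), 'joint_efforts': array([ 7.39470925e-04, -4.07296300e+01, -2.93699276e+01, -1.56587103e-04,
        3.39749706e-03,  3.32050845e-06]), 'eef_pos': array([ 0.1831296 , -0.64912249,  0.25501192]), 'tcp_rot': array([ 0.70045904,  0.0976316 , -0.70042591,  0.09606634]), 'contact_force': array([-0.06068534,  0.3339207 ,  0.69158198]), 'wrist_torque': array([-0.00784254,  0.00142981, -0.04072419]), 'opening': 1.0013482555936641}
```

View pics/top0.png

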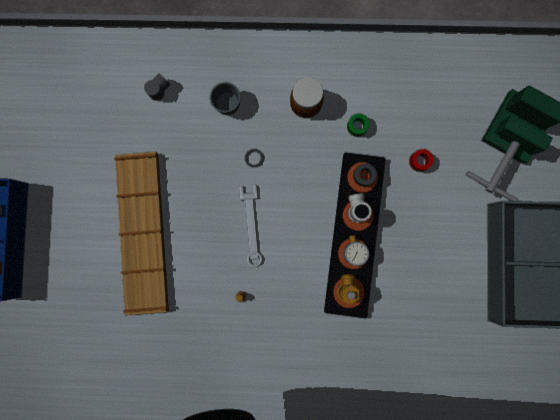

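View pics/side0.png

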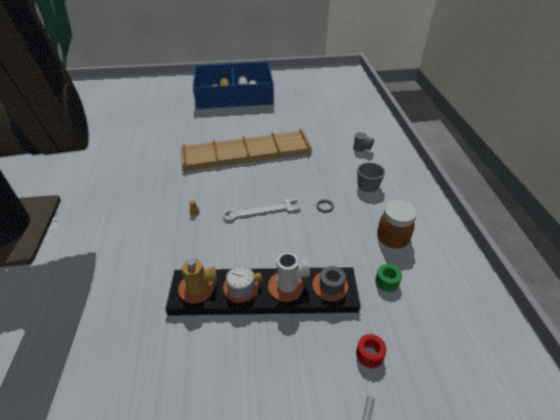

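```bash
cat > h.py <<'E'
import cv2,numpy as np
from plant import ctrl
def proj(n,P):
    c=ctrl.calibration(n); T=np.array(c["camera_from_world"]); K=np.array([[c["fx"],0,c["cx"]],[0,c["fy"],c["cy"]],[0,0,1]])
    return cv2.projectPoints(np.asarray(P,float).reshape(-1,1,3),cv2.Rodrigues(T[:3,:3])[0],T[:3,3],K,np.array([c["k1"],0,0,0]))[0].reshape(-1,2)
def back(n,uv,z):
    c=ctrl.calibration(n); T=np.array(c["camera_from_world"]); K=np.array([[c["fx"],0,c["cx"]],[0,c["fy"],c["cy"]],[0,0,1]])
    u=cv2.undistortPoints(np.asarray(uv,float).reshape(-1,1,2),K,np.array([c["k1"],0,0,0])).reshape(-1,2)
    d=np.c_[u,np.ones(len(u))]@T[:3,:3]; o=-T[:3,:3].T@T[:3,3]
    return o+d*((z-o[2])/d[:,2])[:,None]
def crop(im,x0,y0,w,h,s):
    o=cv2.resize(im[y0:y0+h,x0:x0+w],None,fx=s,fy=s,interpolation=cv2.INTER_CUBIC)
    for x in range(-x0%20,w,20): cv2.line(o,(x*s,0),(x*s,5),(255,255,0),1); cv2.putText(o,str(x0+x),(x*s,16),0,.35,(255,255,0))
    for y in range(-y0%20,h,20): cv2.line(o,(0,y*s),(5,y*s),(255,255,0),1); cv2.putText(o,str(y0+y),(6,y*s+4),0,.35,(255,255,0))
    return o
E
python3 - <<'E'
from h import *
t=cv2.imread("pics/top0.png"); s=cv2.imread("pics/side0.png")
a=crop(t,105,145,75,178,3); b=crop(t,320,145,75,178,3)
cv2.imwrite("pics/c1.png",np.hstack([a,b]))
a=crop(s,160,245,200,75,4); b=crop(s,160,120,200,60,4); cv2.imwrite("pics/c2.png",np.vstack([b,a]))
hs=cv2.cvtColor(t,cv2.COLOR_BGR2HSV)
def rect(m,n,z):
    k=cv2.findContours(m,0,1)[0]; k=max(k,key=cv2.contourArea); h=cv2.convexHull(k)
    r=cv2.minAreaRect(h); bx=cv2.boxPoints(r); w=back(n,bx,z); print(np.round(bx,1).tolist()); print(np.round(w,4)[:,:2].tolist(),np.round(w.mean(0),4))
m=np.zeros(t.shape[:2],np.uint8); m[140:325,105:180]=cv2.inRange(hs,(8,80,60),(28,255,255))[140:325,105:180]; rect(m,"top",.022)
m=np.zeros(t.shape[:2],np.uint8); m[140:325,318:395]=cv2.inRange(hs,(0,0,0),(180,255,55))[140:325,318:395]; rect(m,"top",.02)
print("cams",[(-np.array(ctrl.calibration(n)["camera_from_world"])[:3,:3].T@np.array(ctrl.calibration(n)["camera_from_world"])[:3,3]).round(3).tolist() for n in("top","side")])
E
```

```text
[[113.19999694824219, 154.3000030517578], [155.3000030517578, 151.39999389648438], [166.0, 312.29998779296875], [123.9000015258789, 315.1000061035156]]
[[0.6797, 0.2836], [0.6875, 0.1964], [0.3612, 0.1606], [0.353, 0.2457]] [0.5203 0.2216 0.022 ]
[[323.1000061035156, 312.5], [343.1000061035156, 151.89999389648438], [401.70001220703125, 159.1999969482422], [381.6000061035156, 319.79998779296875]]
[[0.3698, -0.1549], [0.6959, -0.1895], [0.6836, -0.3091], [0.3587, -0.2721]] [ 0.527  -0.2314  0.02  ]
cams [[0.506, -0.07, 1.004], [0.516, -0.618, 0.588]]
```

View pics/c1.png

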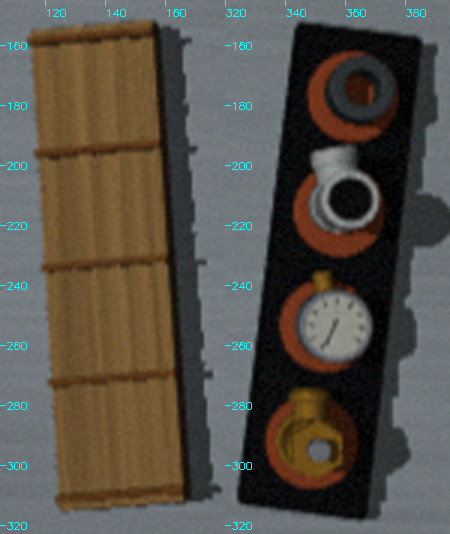

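View pics/c2.png

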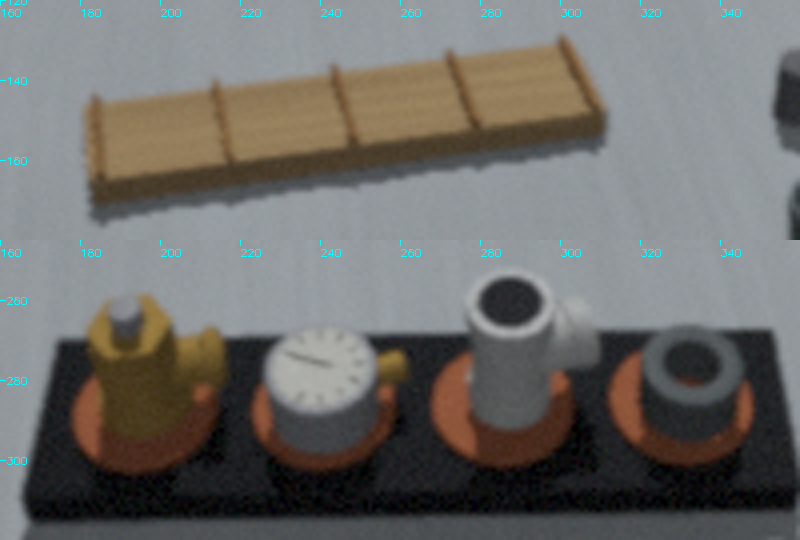

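```bash
python3 - <<'E'
from h import *
from scipy.optimize import least_squares
def fit(obs,p0):
    def r(p,raw=False):
        c,s=np.cos(p[2]),np.sin(p[2]); out=[]
        for n,P,uv in obs:
            P=np.array(P,float); W=np.c_[p[0]+c*P[:,0]-s*P[:,1],p[1]+s*P[:,0]+c*P[:,1],P[:,2]]
            out.append(proj(n,W)-uv)
        return out if raw else np.concatenate(out).ravel()
    q=least_squares(r,p0,loss="soft_l1"); print(np.round(q.x,4)); [print(np.round(e,1).tolist()) for e in r(q.x,True)]; return q.x
T=lambda a,o=105:np.array(a)/3+[o,145]
S=lambda a,o=120:np.array(a)/4+[160,o]
X=[.156,.078,0,-.078,-.156]
P=[[x,y,.026] for x in X for y in(.043,-.043)]
tu=T([(31,36),(158,24),(36,153),(160,143),(41,268),(167,259),(49,382),(177,373),(57,500),(185,492)])
su=S([(562,38),(602,113),(450,52),(478,128),(335,66),(353,145),(215,83),(230,162),(94,97),(100,180)])
b=fit([("top",P,tu),("side",P,su)],[.52,.22,.1]); fit([("top",P,tu)],b); fit([("side",P,su)],b)
print("strip")
m=lambda a:(np.array(a)-[225,0])/3+[320,145]; n=lambda a:np.array(a)/4+[160,185]
c=[[.117,0,.024],[.039,0,.024],[-.039,0,.024],[-.117,0,.024]]
tp=m([(297,24),(420,38),(365,520),(238,500)]); P=[[.165,.043,.02],[.165,-.043,.02],[-.165,-.043,.02],[-.165,.043,.02]]
ct=m([(353,97),(338,212),(326,326),(311,442)])
a=fit([("top",P,tp),("top",c,ct),("side",[P[3],P[0]],n([(58,340),(775,331)]))],[.527,-.22,-.1])
for nm,t,s,z,e,ez in [("spacer",(361,87),(692,365),.052,None,0),("tee",(353,197),(511,303),.088,(332,160),.056),("gauge",(336,325),(322,368),.054,(322,278),.039),("valve",(319,449),(126,308),.088,(309,397),.047)]:
    A=back("top",m([t]),z)[0]; B=back("side",n([s]),z)[0]; g=(A+B)[:2]/2-a[:2]; C,Q=np.cos(a[2]),np.sin(a[2])
    print(nm,A.round(4)[:2],B.round(4)[:2],"in rack",(C*g[0]+Q*g[1]).round(4),(-Q*g[0]+C*g[1]).round(4))
    if e: E_=back("top",m([e]),ez)[0]-A; print("  port yaw",np.degrees(np.arctan2(E_[1],E_[0])).round(1),np.hypot(*E_[:2]).round(3))
for q in (a,b):
    for x in(.117,.039,-.039,-.117): print(np.round([q[0]+x*np.cos(q[2]),q[1]+x*np.sin(q[2])],4))
from scipy.spatial.transform import Rotation as R
print(R.from_quat(ctrl.get_state()["tcp_rot"]).as_matrix().round(3),ctrl.finger_overhang)
E
```

```text
[0.5217 0.2178 0.1036]
[[0.3, 0.5], [-0.5, 1.1], [0.7, -0.8], [1.2, -0.8], [1.1, -1.0], [1.1, -1.3], [0.6, -0.5], [0.2, -0.7], [0.1, -0.9], [-0.1, -1.4]]
[[-0.5, -0.4], [-1.8, -1.5], [-0.7, -0.4], [-0.8, -1.3], [-0.9, -0.3], [-0.2, -1.4], [-0.6, -0.8], [-1.0, -1.5], [-0.8, -0.6], [-0.9, -1.7]]
[0.5203 0.2187 0.1042]
[[-0.2, 1.2], [-1.0, 1.8], [0.2, -0.1], [0.7, -0.1], [0.6, -0.3], [0.7, -0.6], [0.1, 0.2], [-0.3, -0.0], [-0.4, -0.2], [-0.5, -0.7]]
[0.5236 0.213  0.1058]
[[0.4, 0.4], [-0.8, -0.6], [0.1, 0.5], [0.2, -0.2], [-0.2, 0.7], [0.7, -0.4], [0.1, 0.2], [-0.2, -0.4], [-0.2, 0.5], [-0.2, -0.5]]
strip
[ 0.5284 -0.2173 -0.1056]
[[0.3, -1.6], [1.2, -0.9], [0.2, 0.5], [-0.2, 1.3]]
[[0.1, -0.4], [0.5, -0.7], [-0.2, -0.3], [0.0, -0.2]]
[[-2.1, -1.1], [-1.3, -1.0]]
spacer [ 0.6467 -0.23  ] [ 0.649  -0.2317] in rack 0.1202 -0.0009
tee [ 0.5715 -0.2199] [ 0.5731 -0.2182] in rack 0.0438 0.0028
  port yaw 18.6 0.028
gauge [ 0.4903 -0.2157] [ 0.4932 -0.216 ] in rack -0.0366 -0.0024
  port yaw 13.7 0.031
valve [ 0.4137 -0.2011] [ 0.4162 -0.2017] in rack -0.1145 0.0038
  port yaw 2.3 0.029
[ 0.6448 -0.2296]
[ 0.5672 -0.2214]
[ 0.4896 -0.2132]
[ 0.4121 -0.2049]
[0.6381 0.2299]
[0.5605 0.2218]
[0.4829 0.2138]
[0.4054 0.2057]
[[-0.     0.271 -0.962]
 [ 0.002 -0.962 -0.271]
 [-1.    -0.002 -0.   ]] 0.025
```

play_rows(
  targets=[
    {"delta_pos":[0.232,0.448,-0.055],"delta_rot":[0,0,-0.076],"claw":85},
    {"delta_pos":[0.232,0.448,-0.055],"delta_rot":[0,0,-0.076],"claw":85},
    {"delta_pos":[0.232,0.448,-0.055],"delta_rot":[0,0,-0.076],"claw":85},
    {"delta_pos":[0.232,0.448,-0.055],"delta_rot":[0,0,-0.076],"claw":85},
    {"delta_pos":[0.232,0.448,-0.055],"delta_rot":[0,0,-0.076],"claw":85},
    {"delta_pos":[0.232,0.448,-0.055],"delta_rot":[0,0,-0.076],"claw":85},
    {"delta_pos":[0.232,0.448,-0.055],"delta_rot":[0,0,-0.076],"claw":85},
    {"delta_pos":[0.232,0.448,-0.055],"delta_rot":[0,0,-0.076],"claw":85},
    {"delta_pos":[0.232,0.448,-0.055],"delta_rot":[0,0,-0.076],"claw":85},
    {"delta_pos":[0.232,0.448,-0.055],"delta_rot":[0,0,-0.076],"claw":85},
    {"delta_pos":[0.232,0.448,-0.055],"delta_rot":[0,0,-0.076],"claw":85},
    {"delta_pos":[0.232,0.448,-0.055],"delta_rot":[0,0,-0.076],"claw":85},
    {"delta_pos":[0.232,0.448,-0.055],"delta_rot":[0,0,-0.076],"claw":85},
    {"delta_pos":[0.232,0.448,-0.055],"delta_rot":[0,0,-0.076],"claw":85},
    {"delta_pos":[0.232,0.448,-0.055],"delta_rot":[0,0,-0.076],"claw":85},
    {"delta_pos":[0.232,0.448,-0.055],"delta_rot":[0,0,-0.076],"claw":85},
  ],
)

```text
time: 1.43
eef_pos: [0.4148, -0.2021, 0.2002]
tcp_rot: [0.707, 0.013, -0.707, 0.012]
contact_force: [-0.3, -0.5, 0.0]
opening: 0.993
```

play_rows(
  targets=[
    {"delta_pos":[0,0.001,-0.03],"delta_rot":[0,0,0],"claw":85},
    {"delta_pos":[0,0.001,-0.06],"delta_rot":[0,0,0],"claw":85},
    {"delta_pos":[0,0.001,-0.09],"delta_rot":[0,0,0],"claw":85},
    {"delta_pos":[0,0.001,-0.115],"delta_rot":[0,0,0],"claw":85},
    {"delta_pos":[0,0.001,-0.13],"delta_rot":[0,0,0],"claw":85},
    {"delta_pos":[0,0.001,-0.139],"delta_rot":[0,0,0],"claw":85},
    {"delta_pos":[0,0.001,-0.139],"delta_rot":[0,0,0],"claw":85},
    {"delta_pos":[0,0.001,-0.139],"delta_rot":[0,0,0],"claw":60},
  ],
)

```text
time: 2.1
eef_pos: [0.4149, -0.2023, 0.0615]
tcp_rot: [0.707, 0.012, -0.707, 0.011]
contact_force: [0.3, -0.2, -0.4]
opening: 0.881
```

```bash
python3 - <<'E'
from h import *
s=ctrl.read_camera("side"); t=ctrl.read_camera("top")
a=crop(s,150,185,200,130,4); cv2.imwrite("pics/v1.png",a)
print(proj("side",[[.415,-.2014,.088],[.415,-.2014,.024]]))
E
```

```text
[[190.74258315 261.91954915]
 [196.62419739 285.08819361]]
```

View pics/v1.png

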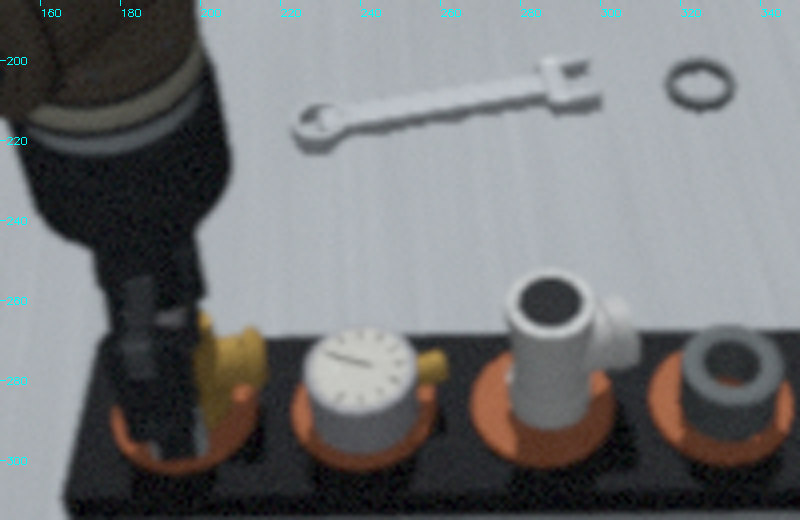

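play_rows(
  targets=[
    {"delta_pos":[0,0,0],"delta_rot":[0,0,0],"claw":45},
    {"delta_pos":[0,0,0],"delta_rot":[0,0,0],"claw":40},
    {"delta_pos":[0,0,0],"delta_rot":[0,0,0],"claw":36},
    {"delta_pos":[0,0,0],"delta_rot":[0,0,0],"claw":30},
    {"delta_pos":[0,0,0],"delta_rot":[0,0,0],"claw":30},
    {"delta_pos":[0,0,0],"delta_rot":[0,0,0],"claw":30},
    {"delta_pos":[0,0,0],"delta_rot":[0,0,0],"claw":30},
    {"delta_pos":[0,0,0],"delta_rot":[0,0,0],"claw":30},
    {"delta_pos":[0,0,0],"delta_rot":[0,0,0],"claw":30},
    {"delta_pos":[0,0,0],"delta_rot":[0,0,0],"claw":30},
  ],
  newtons=60,
)

```text
time: 3.03
eef_pos: [0.4164, -0.2026, 0.0639]
tcp_rot: [0.708, 0.012, -0.706, 0.012]
contact_force: [-0.9, 2.1, 6.5]
opening: 0.407
```

play_rows(
  targets=[
    {"delta_pos":[0,0,0.005],"delta_rot":[0,0,0],"claw":30},
    {"delta_pos":[0,0,0.01],"delta_rot":[0,0,0],"claw":30},
    {"delta_pos":[0,0,0.02],"delta_rot":[0,0,0],"claw":30},
    {"delta_pos":[0,0,0.035],"delta_rot":[0,0,0],"claw":30},
    {"delta_pos":[0,0,0.05],"delta_rot":[0,0,0],"claw":30},
    {"delta_pos":[0,0,0.06],"delta_rot":[0,0,0],"claw":30},
    {"delta_pos":[0,0,0.06],"delta_rot":[0,0,0],"claw":30},
    {"delta_pos":[0,0,0.06],"delta_rot":[0,0,0],"claw":30},
  ],
)

```text
time: 3.7
eef_pos: [0.4166, -0.2028, 0.1245]
tcp_rot: [0.709, 0.011, -0.705, 0.013]
contact_force: [-0.4, -0.5, -4.0]
opening: 0.408
```

```bash
python3 - <<'E'
from h import *
s=ctrl.read_camera("side"); t=ctrl.read_camera("top")
a=crop(s,130,205,130,115,5)
cv2.imwrite("pics/v2.png",a); cv2.imwrite("pics/v2t.png",t)
print(ctrl.get_state()["eef_pos"])
E
```

```text
[ 0.41581708 -0.2021974   0.12308088]
```

View pics/v2.png

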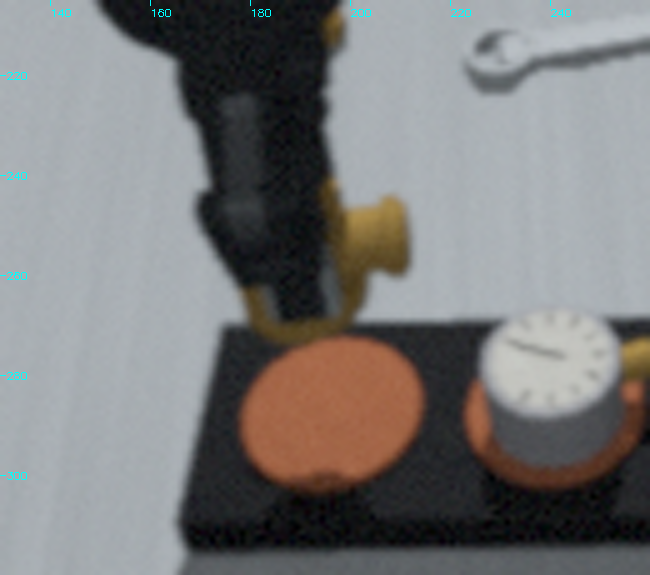

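play_rows(
  targets=[
    {"delta_pos":[0,0,0.02],"delta_rot":[0,0,0],"claw":30},
    {"delta_pos":[0.006,0.012,0.045],"delta_rot":[0,0,0],"claw":30},
    {"delta_pos":[0.018,0.034,0.065],"delta_rot":[0,0,0.004],"claw":30},
    {"delta_pos":[0.033,0.065,0.076],"delta_rot":[0,0,0.008],"claw":30},
    {"delta_pos":[0.05,0.098,0.076],"delta_rot":[0,0,0.012],"claw":30},
    {"delta_pos":[0.067,0.13,0.076],"delta_rot":[0,0,0.016],"claw":30},
    {"delta_pos":[0.084,0.163,0.076],"delta_rot":[0,0,0.022],"claw":30},
    {"delta_pos":[0.101,0.196,0.076],"delta_rot":[0,0,0.022],"claw":30},
    {"delta_pos":[0.118,0.229,0.076],"delta_rot":[0,0,0.022],"claw":30},
    {"delta_pos":[0.135,0.262,0.076],"delta_rot":[0,0,0.022],"claw":30},
    {"delta_pos":[0.152,0.295,0.076],"delta_rot":[0,0,0.022],"claw":30},
    {"delta_pos":[0.169,0.328,0.076],"delta_rot":[0,0,0.022],"claw":30},
    {"delta_pos":[0.186,0.361,0.076],"delta_rot":[0,0,0.022],"claw":30},
    {"delta_pos":[0.202,0.392,0.076],"delta_rot":[0,0,0.022],"claw":30},
    {"delta_pos":[0.214,0.415,0.076],"delta_rot":[0,0,0.022],"claw":30},
    {"delta_pos":[0.22,0.427,0.076],"delta_rot":[0,0,0.022],"claw":30},
    {"delta_pos":[0.222,0.431,0.076],"delta_rot":[0,0,0.022],"claw":30},
    {"delta_pos":[0.222,0.431,0.076],"delta_rot":[0,0,0.022],"claw":30},
    {"delta_pos":[0.222,0.431,0.076],"delta_rot":[0,0,0.022],"claw":30},
    {"delta_pos":[0.222,0.431,0.076],"delta_rot":[0,0,0.022],"claw":30},
  ],
)

```text
time: 5.47
eef_pos: [0.6372, 0.2276, 0.1983]
tcp_rot: [0.706, 0.036, -0.706, 0.036]
contact_force: [-0.1, -0.7, -3.2]
opening: 0.41
```

```bash
cat >> h.py <<'E'
def pos(n=6):
    E=[]
    for _ in range(n): ctrl.read_camera("top"); s=ctrl.get_state(); E.append(np.r_[s["eef_pos"],s["contact_force"]])
    return np.array(E)
E
python3 - <<'E'
from h import *
e=pos(); print(e.std(0).round(4),e.mean(0).round(4))
print(proj("side",[[.416,-.2023,.085]]))
E
```

```text
[2.000e-04 2.000e-04 2.000e-04 3.367e-01 1.615e-01 3.292e-01] [ 0.6376  0.2278  0.1991  0.1816 -0.0495 -2.9275]
[[191.62557941 263.44712518]]
```

play_rows(
  targets=[
    {"delta_pos":[0,0,-0.02],"delta_rot":[0,0,0],"claw":30},
    {"delta_pos":[0,0,-0.05],"delta_rot":[0,0,0],"claw":30},
    {"delta_pos":[0.001,0,-0.08],"delta_rot":[0,0,0],"claw":30},
    {"delta_pos":[0.001,0,-0.105],"delta_rot":[0,0,0],"claw":30},
    {"delta_pos":[0.001,0,-0.12],"delta_rot":[0,0,0],"claw":30},
    {"delta_pos":[0.001,0,-0.13],"delta_rot":[0,0,0],"claw":30},
    {"delta_pos":[0.001,0,-0.132],"delta_rot":[0,0,0],"claw":30},
    {"delta_pos":[0.001,0,-0.132],"delta_rot":[0,0,0],"claw":30},
  ],
)

```text
time: 6.43
eef_pos: [0.6392, 0.2282, 0.0677]
tcp_rot: [0.707, 0.036, -0.705, 0.036]
contact_force: [0.7, -0.2, -3.8]
opening: 0.407
```

```bash
python3 - <<'E'
from h import *
s=ctrl.read_camera("side"); t=ctrl.read_camera("top")
a=crop(s,225,75,100,90,6); b=crop(t,100,130,110,80,6)
cv2.imwrite("pics/v3.png",np.vstack([a[:,:],np.zeros((10,600,3),np.uint8)]))
cv2.imwrite("pics/v3t.png",b)
print(pos().mean(0).round(4)); print(proj("side",[[.6384,.2282,.02],[.6384,.2282,.028]]),proj("top",[[.6384,.2282,.02]]))
E
```

```text
[ 0.6399  0.2285  0.0692 -0.0841 -0.2571 -3.0495]
[[289.94892999 141.80906265]
 [289.9883448  139.20859704]] [[139.17625085 174.88989884]]
```

View pics/v3.png

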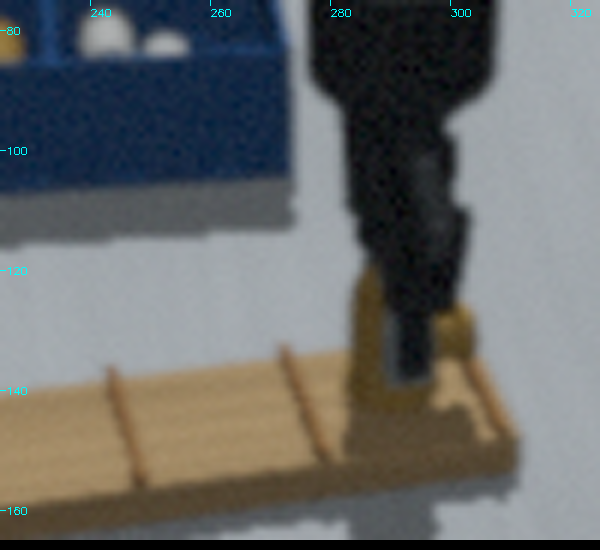

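play_rows(
  targets=[
    {"delta_pos":[0.001,0,-0.003],"delta_rot":[0,0,0],"claw":30},
    {"delta_pos":[0.0015,0,-0.006],"delta_rot":[0,0,0],"claw":30},
    {"delta_pos":[0.0015,0,-0.008],"delta_rot":[0,0,0],"claw":30},
    {"delta_pos":[0.0015,0,-0.009],"delta_rot":[0,0,0],"claw":30},
    {"delta_pos":[0.0015,0,-0.009],"delta_rot":[0,0,0],"claw":30},
    {"delta_pos":[0.0015,0,-0.009],"delta_rot":[0,0,0],"claw":30},
  ],
)

```text
time: 7.33
eef_pos: [0.6409, 0.2283, 0.06]
tcp_rot: [0.708, 0.036, -0.705, 0.036]
contact_force: [-2.7, -0.8, 2.4]
opening: 0.41
```

```bash
python3 - <<'E'
from h import *
print(pos().mean(0).round(4))
E
```

```text
[ 0.6409  0.2283  0.06   -2.9116 -0.6753  4.0658]
```

play_rows(
  targets=[
    {"delta_pos":[0,0,0.001],"delta_rot":[0,0,0],"claw":34},
    {"delta_pos":[0,0,0.001],"delta_rot":[0,0,0],"claw":37},
    {"delta_pos":[0,0,0.001],"delta_rot":[0,0,0],"claw":41},
    {"delta_pos":[0,0,0.001],"delta_rot":[0,0,0],"claw":48},
    {"delta_pos":[0,0,0.001],"delta_rot":[0,0,0],"claw":60},
    {"delta_pos":[0,0,0.001],"delta_rot":[0,0,0],"claw":75},
    {"delta_pos":[0,0,0.005],"delta_rot":[0,0,0],"claw":85},
    {"delta_pos":[0,0,0.02],"delta_rot":[0,0,0],"claw":85},
    {"delta_pos":[0,0,0.05],"delta_rot":[0,0,0],"claw":85},
    {"delta_pos":[0,0,0.085],"delta_rot":[0,0,0],"claw":85},
    {"delta_pos":[0,0,0.12],"delta_rot":[0,0,0],"claw":85},
    {"delta_pos":[0,0,0.14],"delta_rot":[0,0,0],"claw":85},
    {"delta_pos":[0,0,0.14],"delta_rot":[0,0,0],"claw":85},
  ],
)

```text
time: 8.72
eef_pos: [0.6444, 0.2292, 0.2097]
tcp_rot: [0.713, 0.037, -0.7, 0.035]
contact_force: [0.4, 0.7, 0.7]
opening: 0.993
```

```bash
cat >> h.py <<'E'
from scipy.spatial.transform import Rotation as R
def rel(x,y,z,yaw):
    "shift and normalised turn to TCP x,y,z with the jaw axis at yaw deg + 90, tool down"
    p=pos(4).mean(0); q=R.from_quat(ctrl.get_state()["tcp_rot"])
    a=np.radians(yaw-90); Y=np.array([np.cos(a),np.sin(a),0]); X=np.array([0,0,-1.]); G=R.from_matrix(np.c_[X,Y,np.cross(X,Y)])
    print("at",p.round(4),"tilt",q.as_matrix()[:,0].round(4)); print("delta",(np.array([x,y,z])-p[:3]).round(4),"rot",((G*q.inv()).as_rotvec()/np.pi).round(4))
E
python3 - <<'E'
from h import *
rel(.4917,-.2158,.17,13)
cv2.imwrite("pics/v4.png",np.hstack([crop(ctrl.read_camera("side"),160,110,180,60,4)]))
E
```

```text
at [ 0.6413  0.2285  0.202   0.0889 -0.0927 -0.6331] tilt [ 2.e-03  1.e-04 -1.e+00]
delta [-0.1496 -0.4443 -0.032 ] rot [-0.0001  0.0006  0.0396]
```

View pics/v4.png

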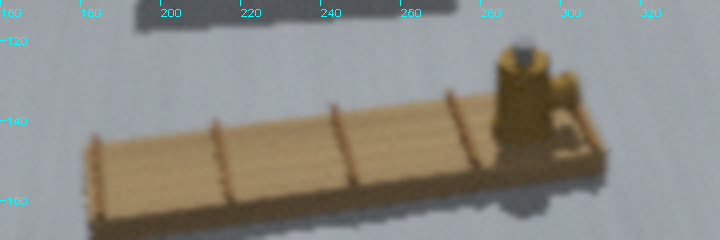

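play_rows(
  targets=[
    {"delta_pos":[-0.01,-0.03,0],"delta_rot":[0,0,0.01],"claw":85},
    {"delta_pos":[-0.15,-0.444,-0.032],"delta_rot":[0,0,0.04],"claw":85},
    {"delta_pos":[-0.15,-0.444,-0.032],"delta_rot":[0,0,0.04],"claw":85},
    {"delta_pos":[-0.15,-0.444,-0.032],"delta_rot":[0,0,0.04],"claw":85},
    {"delta_pos":[-0.15,-0.444,-0.032],"delta_rot":[0,0,0.04],"claw":85},
    {"delta_pos":[-0.15,-0.444,-0.032],"delta_rot":[0,0,0.04],"claw":85},
    {"delta_pos":[-0.15,-0.444,-0.032],"delta_rot":[0,0,0.04],"claw":85},
    {"delta_pos":[-0.15,-0.444,-0.032],"delta_rot":[0,0,0.04],"claw":85},
    {"delta_pos":[-0.15,-0.444,-0.032],"delta_rot":[0,0,0.04],"claw":85},
    {"delta_pos":[-0.15,-0.444,-0.032],"delta_rot":[0,0,0.04],"claw":85},
    {"delta_pos":[-0.15,-0.444,-0.032],"delta_rot":[0,0,0.04],"claw":85},
    {"delta_pos":[-0.15,-0.444,-0.032],"delta_rot":[0,0,0.04],"claw":85},
    {"delta_pos":[-0.15,-0.444,-0.032],"delta_rot":[0,0,0.04],"claw":85},
    {"delta_pos":[-0.15,-0.444,-0.032],"delta_rot":[0,0,0.04],"claw":85},
    {"delta_pos":[-0.15,-0.444,-0.032],"delta_rot":[0,0,0.04],"claw":75},
    {"delta_pos":[-0.15,-0.444,-0.032],"delta_rot":[0,0,0.04],"claw":75},
  ],
)

```text
time: 10.3
eef_pos: [0.4898, -0.2146, 0.1652]
tcp_rot: [-0.702, -0.081, 0.703, -0.081]
contact_force: [-0.2, -0.4, -0.3]
opening: 0.876
```

```bash
python3 - <<'E'
from h import *
rel(.491,-.2158,.052,13)
E
```

```text
at [ 0.4901 -0.2147  0.1658  0.8286  0.0775  0.1241] tilt [ 7.e-04  0.e+00 -1.e+00]
delta [ 0.0009 -0.0011 -0.1138] rot [-0.      0.0002 -0.001 ]
```

play_rows(
  targets=[
    {"delta_pos":[0.001,-0.001,-0.03],"delta_rot":[0,0,0],"claw":75},
    {"delta_pos":[0.001,-0.001,-0.06],"delta_rot":[0,0,0],"claw":75},
    {"delta_pos":[0.001,-0.001,-0.085],"delta_rot":[0,0,0],"claw":72},
    {"delta_pos":[0.001,-0.001,-0.1],"delta_rot":[0,0,0],"claw":70},
    {"delta_pos":[0.001,-0.001,-0.11],"delta_rot":[0,0,0],"claw":65},
    {"delta_pos":[0.001,-0.001,-0.114],"delta_rot":[0,0,0],"claw":60},
    {"delta_pos":[0.001,-0.001,-0.114],"delta_rot":[0,0,0],"claw":57},
    {"delta_pos":[0.001,-0.001,-0.114],"delta_rot":[0,0,0],"claw":54},
    {"delta_pos":[0.001,-0.001,-0.114],"delta_rot":[0,0,0],"claw":51},
    {"delta_pos":[0.001,-0.001,-0.114],"delta_rot":[0,0,0],"claw":48},
    {"delta_pos":[0.001,-0.001,-0.114],"delta_rot":[0,0,0],"claw":42},
    {"delta_pos":[0.001,-0.001,-0.114],"delta_rot":[0,0,0],"claw":42},
    {"delta_pos":[0.001,-0.001,-0.114],"delta_rot":[0,0,0],"claw":42},
    {"delta_pos":[0.001,-0.001,-0.114],"delta_rot":[0,0,0],"claw":42},
    {"delta_pos":[0.001,-0.001,-0.114],"delta_rot":[0,0,0],"claw":42},
  ],
  newtons=50,
)

```text
time: 11.75
eef_pos: [0.4921, -0.2163, 0.0536]
tcp_rot: [0.703, 0.081, -0.702, 0.082]
contact_force: [-0.5, 2.0, 7.6]
opening: 0.544
```

```bash
python3 - <<'E'
from h import *
print(pos().mean(0).round(4),ctrl.get_state()["opening"]*85.4)
E
```

```text
[ 0.4921 -0.2163  0.0537 -0.5231  2.0268  6.5063] 46.60601904824725
```

play_rows(
  targets=[
    {"delta_pos":[0,0,0.005],"delta_rot":[0,0,0],"claw":42},
    {"delta_pos":[0,0,0.012],"delta_rot":[0,0,0],"claw":42},
    {"delta_pos":[0,0,0.025],"delta_rot":[0,0,0],"claw":42},
    {"delta_pos":[0,0,0.04],"delta_rot":[0,0,0],"claw":42},
    {"delta_pos":[0,0,0.06],"delta_rot":[0,0,0],"claw":42},
    {"delta_pos":[0,0,0.08],"delta_rot":[0,0,0],"claw":42},
    {"delta_pos":[0,0,0.1],"delta_rot":[0,0,0],"claw":42},
    {"delta_pos":[0,0,0.12],"delta_rot":[0,0,0],"claw":42},
    {"delta_pos":[0,0,0.125],"delta_rot":[0,0,0],"claw":42},
    {"delta_pos":[0,0,0.125],"delta_rot":[0,0,0],"claw":42},
  ],
)

```text
time: 12.88
eef_pos: [0.4929, -0.217, 0.1808]
tcp_rot: [0.705, 0.08, -0.7, 0.083]
contact_force: [-0.2, 0.6, -2.6]
opening: 0.547
```

```bash
python3 - <<'E'
from h import *
rel(.5615,.220,.17,6)
E
```

```text
at [ 0.4914 -0.2159  0.1776 -0.1039  0.6619 -2.933 ] tilt [-2.0e-04  1.2e-03 -1.0e+00]
delta [ 0.0701  0.4359 -0.0076] rot [-0.0004 -0.     -0.0398]
```

play_rows(
  targets=[
    {"delta_pos":[0.002,0.01,0],"delta_rot":[0,0,-0.003],"claw":42},
    {"delta_pos":[0.005,0.03,0],"delta_rot":[0,0,-0.007],"claw":42},
    {"delta_pos":[0.01,0.062,0],"delta_rot":[0,0,-0.012],"claw":42},
    {"delta_pos":[0.015,0.096,0],"delta_rot":[0,0,-0.018],"claw":42},
    {"delta_pos":[0.021,0.13,0],"delta_rot":[0,0,-0.024],"claw":42},
    {"delta_pos":[0.026,0.164,0],"delta_rot":[0,0,-0.03],"claw":42},
    {"delta_pos":[0.032,0.198,0],"delta_rot":[0,0,-0.036],"claw":42},
    {"delta_pos":[0.037,0.232,0],"delta_rot":[0,0,-0.04],"claw":42},
    {"delta_pos":[0.043,0.266,0],"delta_rot":[0,0,-0.04],"claw":42},
    {"delta_pos":[0.048,0.3,0],"delta_rot":[0,0,-0.04],"claw":42},
    {"delta_pos":[0.054,0.334,0],"delta_rot":[0,0,-0.04],"claw":42},
    {"delta_pos":[0.059,0.368,0],"delta_rot":[0,0,-0.04],"claw":42},
    {"delta_pos":[0.064,0.4,0],"delta_rot":[0,0,-0.04],"claw":42},
    {"delta_pos":[0.068,0.422,0],"delta_rot":[0,0,-0.04],"claw":42},
    {"delta_pos":[0.07,0.433,0],"delta_rot":[0,0,-0.04],"claw":42},
    {"delta_pos":[0.07,0.436,-0.008],"delta_rot":[0,0,-0.04],"claw":42},
    {"delta_pos":[0.07,0.436,-0.02],"delta_rot":[0,0,-0.04],"claw":42},
    {"delta_pos":[0.07,0.436,-0.04],"delta_rot":[0,0,-0.04],"claw":42},
    {"delta_pos":[0.07,0.436,-0.05],"delta_rot":[0,0,-0.04],"claw":42},
    {"delta_pos":[0.07,0.436,-0.05],"delta_rot":[0,0,-0.04],"claw":42},
  ],
)

```text
time: 14.75
eef_pos: [0.5582, 0.2183, 0.1218]
tcp_rot: [-0.703, -0.036, 0.709, -0.036]
contact_force: [-0.4, 0.2, -3.4]
opening: 0.544
```

```bash
python3 - <<'E'
from h import *
rel(.561,.220,.06,6)
E
```

```text
at [ 0.5607  0.2193  0.1259  0.4256 -0.0237 -2.087 ] tilt [ 0.0015  0.0013 -1.    ]
delta [ 0.0003  0.0007 -0.0659] rot [-0.0004  0.0005  0.0004]
```

play_rows(
  targets=[
    {"delta_pos":[0,0.001,-0.015],"delta_rot":[0,0,0],"claw":42},
    {"delta_pos":[0,0.001,-0.035],"delta_rot":[0,0,0],"claw":42},
    {"delta_pos":[0,0.001,-0.05],"delta_rot":[0,0,0],"claw":42},
    {"delta_pos":[0,0.001,-0.06],"delta_rot":[0,0,0],"claw":42},
    {"delta_pos":[0,0.001,-0.066],"delta_rot":[0,0,0],"claw":42},
    {"delta_pos":[0,0.001,-0.066],"delta_rot":[0,0,0],"claw":42},
    {"delta_pos":[0,0.001,-0.066],"delta_rot":[0,0,0],"claw":42},
  ],
)

```text
time: 15.53
eef_pos: [0.5623, 0.2208, 0.0622]
tcp_rot: [0.707, 0.037, -0.705, 0.036]
contact_force: [-0.1, 0.8, -1.7]
opening: 0.547
```

```bash
python3 - <<'E'
from h import *
rel(.561,.220,.0495,6)
cv2.imwrite("pics/g1.png",crop(ctrl.read_camera("side"),200,75,110,90,6))
E
```

```text
at [ 0.5627  0.221   0.0629  0.1526  0.1228 -1.6961] tilt [ 0.0037  0.0018 -1.    ]
delta [-0.0017 -0.001  -0.0134] rot [-0.0006  0.0012  0.0004]
```

View pics/g1.png

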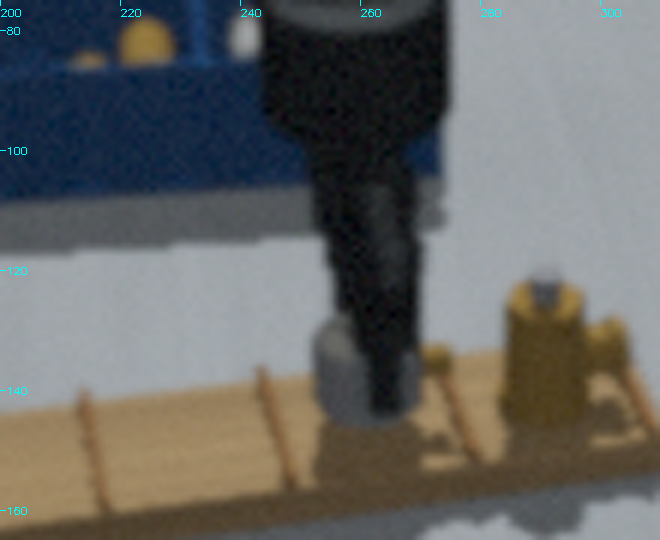

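play_rows(
  targets=[
    {"delta_pos":[0,-0.001,-0.004],"delta_rot":[0,0.001,0],"claw":42},
    {"delta_pos":[0,-0.001,-0.008],"delta_rot":[0,0.001,0],"claw":42},
    {"delta_pos":[0,-0.001,-0.011],"delta_rot":[0,0.001,0],"claw":42},
    {"delta_pos":[0,-0.001,-0.0125],"delta_rot":[0,0.001,0],"claw":42},
    {"delta_pos":[0,-0.001,-0.0135],"delta_rot":[0,0.001,0],"claw":42},
    {"delta_pos":[0,-0.001,-0.0135],"delta_rot":[0,0.001,0],"claw":42},
    {"delta_pos":[0,-0.001,-0.0135],"delta_rot":[0,0.001,0],"claw":42},
  ],
)

```text
time: 16.37
eef_pos: [0.5625, 0.22, 0.0497]
tcp_rot: [-0.706, -0.037, 0.706, -0.036]
contact_force: [-3.6, -0.1, 5.0]
opening: 0.545
```

```bash
python3 - <<'E'
from h import *
rel(.561,.220,.0495,6)
E
```

```text
at [ 0.5625  0.22    0.0497 -3.9824 -0.797   5.1032] tilt [-1.0e-04  1.6e-03 -1.0e+00]
delta [-0.0015  0.     -0.0002] rot [-0.0005 -0.      0.0004]
```

play_rows(
  targets=[
    {"delta_pos":[0,0,0.001],"delta_rot":[0,0,0],"claw":46},
    {"delta_pos":[0,0,0.001],"delta_rot":[0,0,0],"claw":49},
    {"delta_pos":[0,0,0.001],"delta_rot":[0,0,0],"claw":53},
    {"delta_pos":[0,0,0.001],"delta_rot":[0,0,0],"claw":60},
    {"delta_pos":[0,0,0.001],"delta_rot":[0,0,0],"claw":70},
    {"delta_pos":[0,0,0.001],"delta_rot":[0,0,0],"claw":80},
    {"delta_pos":[0,0,0.003],"delta_rot":[0,0,0],"claw":85},
    {"delta_pos":[0,0,0.015],"delta_rot":[0,0,0],"claw":85},
    {"delta_pos":[0,0,0.045],"delta_rot":[0,0,0],"claw":85},
    {"delta_pos":[0,0,0.08],"delta_rot":[0,0,0],"claw":85},
    {"delta_pos":[0,0,0.12],"delta_rot":[0,0,0],"claw":85},
    {"delta_pos":[0,0,0.15],"delta_rot":[0,0,0],"claw":85},
    {"delta_pos":[0,0,0.15],"delta_rot":[0,0,0],"claw":85},
    {"delta_pos":[0,0,0.15],"delta_rot":[0,0,0],"claw":85},
  ],
)

```text
time: 17.73
eef_pos: [0.5641, 0.2204, 0.204]
tcp_rot: [0.709, 0.038, -0.704, 0.036]
contact_force: [0.2, 0.3, -0.2]
opening: 0.993
```

```bash
python3 - <<'E'
from h import *
rel(.572,-.219,.19,16)
E
```

```text
at [ 0.5618  0.2198  0.1991 -0.3596  0.1181  0.0606] tilt [-3.7e-03  8.0e-04 -1.0e+00]
delta [ 0.0102 -0.4388 -0.0091] rot [-0.0001 -0.0012  0.056 ]
```

play_rows(
  targets=[
    {"delta_pos":[0.001,-0.03,0],"delta_rot":[0,-0.001,0.01],"claw":85},
    {"delta_pos":[0.01,-0.439,-0.009],"delta_rot":[0,-0.001,0.056],"claw":85},
    {"delta_pos":[0.01,-0.439,-0.009],"delta_rot":[0,-0.001,0.056],"claw":85},
    {"delta_pos":[0.01,-0.439,-0.009],"delta_rot":[0,-0.001,0.056],"claw":85},
    {"delta_pos":[0.01,-0.439,-0.009],"delta_rot":[0,-0.001,0.056],"claw":85},
    {"delta_pos":[0.01,-0.439,-0.009],"delta_rot":[0,-0.001,0.056],"claw":85},
    {"delta_pos":[0.01,-0.439,-0.009],"delta_rot":[0,-0.001,0.056],"claw":85},
    {"delta_pos":[0.01,-0.439,-0.009],"delta_rot":[0,-0.001,0.056],"claw":85},
    {"delta_pos":[0.01,-0.439,-0.009],"delta_rot":[0,-0.001,0.056],"claw":85},
    {"delta_pos":[0.01,-0.439,-0.009],"delta_rot":[0,-0.001,0.056],"claw":85},
    {"delta_pos":[0.01,-0.439,-0.009],"delta_rot":[0,-0.001,0.056],"claw":85},
    {"delta_pos":[0.01,-0.439,-0.009],"delta_rot":[0,-0.001,0.056],"claw":85},
    {"delta_pos":[0.01,-0.439,-0.009],"delta_rot":[0,-0.001,0.056],"claw":85},
    {"delta_pos":[0.01,-0.439,-0.009],"delta_rot":[0,-0.001,0.056],"claw":85},
    {"delta_pos":[0.01,-0.439,-0.009],"delta_rot":[0,-0.001,0.056],"claw":75},
    {"delta_pos":[0.01,-0.439,-0.009],"delta_rot":[0,-0.001,0.056],"claw":75},
  ],
)

```text
time: 19.27
eef_pos: [0.5712, -0.2176, 0.1881]
tcp_rot: [-0.7, -0.1, 0.701, -0.099]
contact_force: [0.0, 1.0, -0.7]
opening: 0.878
```

```bash
python3 - <<'E'
from h import *
rel(.572,-.219,.064,16)
E
```

```text
at [ 0.5714 -0.218   0.1886 -0.2674  0.1721  0.0979] tilt [-7.e-04  3.e-04 -1.e+00]
delta [ 0.0006 -0.001  -0.1246] rot [-0.0001 -0.0002 -0.0005]
```

play_rows(
  targets=[
    {"delta_pos":[0.001,-0.001,-0.03],"delta_rot":[0,0,0],"claw":75},
    {"delta_pos":[0.001,-0.001,-0.06],"delta_rot":[0,0,0],"claw":70},
    {"delta_pos":[0.001,-0.001,-0.09],"delta_rot":[0,0,0],"claw":65},
    {"delta_pos":[0.001,-0.001,-0.11],"delta_rot":[0,0,0],"claw":60},
    {"delta_pos":[0.001,-0.001,-0.12],"delta_rot":[0,0,0],"claw":55},
    {"delta_pos":[0.001,-0.001,-0.125],"delta_rot":[0,0,0],"claw":50},
    {"delta_pos":[0.001,-0.001,-0.125],"delta_rot":[0,0,0],"claw":45},
    {"delta_pos":[0.001,-0.001,-0.125],"delta_rot":[0,0,0],"claw":42},
    {"delta_pos":[0.001,-0.001,-0.125],"delta_rot":[0,0,0],"claw":40},
    {"delta_pos":[0.001,-0.001,-0.125],"delta_rot":[0,0,0],"claw":38},
    {"delta_pos":[0.001,-0.001,-0.125],"delta_rot":[0,0,0],"claw":36},
    {"delta_pos":[0.001,-0.001,-0.125],"delta_rot":[0,0,0],"claw":34},
    {"delta_pos":[0.001,-0.001,-0.125],"delta_rot":[0,0,0],"claw":32},
    {"delta_pos":[0.001,-0.001,-0.125],"delta_rot":[0,0,0],"claw":28},
    {"delta_pos":[0.001,-0.001,-0.125],"delta_rot":[0,0,0],"claw":28},
    {"delta_pos":[0.001,-0.001,-0.125],"delta_rot":[0,0,0],"claw":28},
    {"delta_pos":[0.001,-0.001,-0.125],"delta_rot":[0,0,0],"claw":28},
  ],
  newtons=35,
)

```text
time: 20.88
eef_pos: [0.5734, -0.2197, 0.0657]
tcp_rot: [0.701, 0.099, -0.7, 0.099]
contact_force: [-1.4, 0.9, 5.3]
opening: 0.412
```

```bash
python3 - <<'E'
from h import *
print(pos().mean(0).round(4),ctrl.get_state()["opening"]*85.4)
E
```

```text
[ 0.5734 -0.2197  0.0657 -0.8977  1.6963  5.999 ] 35.106361961044726
```

play_rows(
  targets=[
    {"delta_pos":[0,0,0.005],"delta_rot":[0,0,0],"claw":28},
    {"delta_pos":[0,0,0.012],"delta_rot":[0,0,0],"claw":28},
    {"delta_pos":[0,0,0.025],"delta_rot":[0,0,0],"claw":28},
    {"delta_pos":[0,0,0.04],"delta_rot":[0,0,0],"claw":28},
    {"delta_pos":[0,0,0.06],"delta_rot":[0,0,0],"claw":28},
    {"delta_pos":[0,0,0.08],"delta_rot":[0,0,0],"claw":28},
    {"delta_pos":[0,0,0.1],"delta_rot":[0,0,0],"claw":28},
    {"delta_pos":[0,0,0.12],"delta_rot":[0,0,0],"claw":28},
    {"delta_pos":[0,0,0.13],"delta_rot":[0,0,0],"claw":28},
    {"delta_pos":[0,0,0.13],"delta_rot":[0,0,0],"claw":28},
  ],
)

```text
time: 22.02
eef_pos: [0.575, -0.2206, 0.1999]
tcp_rot: [0.703, 0.097, -0.698, 0.101]
contact_force: [0.0, 0.1, 0.1]
opening: 0.411
```

```bash
python3 - <<'E'
from h import *
rel(.4844,.212,.14,6)
cv2.imwrite("pics/t1.png",crop(ctrl.read_camera("side"),220,190,140,110,5))
E
```

```text
at [ 0.5732 -0.2196  0.1954 -0.0068 -0.1431 -1.3934] tilt [-1.2e-03  9.0e-04 -1.0e+00]
delta [-0.0888  0.4316 -0.0554] rot [-0.0003 -0.0003 -0.056 ]
```

View pics/t1.png

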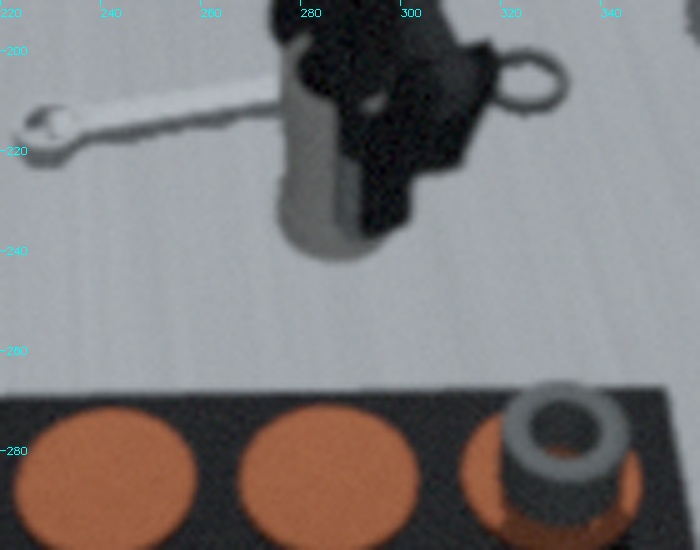

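play_rows(
  targets=[
    {"delta_pos":[-0.002,0.01,0],"delta_rot":[0,0,-0.003],"claw":28},
    {"delta_pos":[-0.006,0.03,0],"delta_rot":[0,0,-0.007],"claw":28},
    {"delta_pos":[-0.013,0.062,0],"delta_rot":[0,0,-0.014],"claw":28},
    {"delta_pos":[-0.02,0.096,0],"delta_rot":[0,0,-0.022],"claw":28},
    {"delta_pos":[-0.027,0.13,0],"delta_rot":[0,0,-0.03],"claw":28},
    {"delta_pos":[-0.034,0.164,0],"delta_rot":[0,0,-0.038],"claw":28},
    {"delta_pos":[-0.041,0.198,0],"delta_rot":[0,0,-0.046],"claw":28},
    {"delta_pos":[-0.048,0.232,0],"delta_rot":[0,0,-0.056],"claw":28},
    {"delta_pos":[-0.055,0.266,0],"delta_rot":[0,0,-0.056],"claw":28},
    {"delta_pos":[-0.062,0.3,0],"delta_rot":[0,0,-0.056],"claw":28},
    {"delta_pos":[-0.069,0.334,0],"delta_rot":[0,0,-0.056],"claw":28},
    {"delta_pos":[-0.076,0.368,0],"delta_rot":[0,0,-0.056],"claw":28},
    {"delta_pos":[-0.082,0.4,0],"delta_rot":[0,0,-0.056],"claw":28},
    {"delta_pos":[-0.087,0.422,0],"delta_rot":[0,0,-0.056],"claw":28},
    {"delta_pos":[-0.089,0.43,-0.005],"delta_rot":[0,0,-0.056],"claw":28},
    {"delta_pos":[-0.089,0.432,-0.02],"delta_rot":[0,0,-0.056],"claw":28},
    {"delta_pos":[-0.089,0.432,-0.045],"delta_rot":[0,0,-0.056],"claw":28},
    {"delta_pos":[-0.089,0.432,-0.07],"delta_rot":[0,0,-0.056],"claw":28},
    {"delta_pos":[-0.089,0.432,-0.085],"delta_rot":[0,0,-0.056],"claw":28},
    {"delta_pos":[-0.089,0.432,-0.085],"delta_rot":[0,0,-0.056],"claw":28},
  ],
)

```text
time: 23.93
eef_pos: [0.4797, 0.2117, 0.1035]
tcp_rot: [-0.702, -0.037, 0.71, -0.037]
contact_force: [0.1, -0.9, -1.0]
opening: 0.411
```

```bash
python3 - <<'E'
from h import *
rel(.4844,.212,.072,6)
E
```

```text
at [ 0.483   0.2125  0.108   0.2815 -0.0752 -0.6533] tilt [ 7.0e-04  1.7e-03 -1.0e+00]
delta [ 0.0014 -0.0005 -0.036 ] rot [-0.0005  0.0002  0.0001]
```

play_rows(
  targets=[
    {"delta_pos":[0.001,0,-0.01],"delta_rot":[0,0,0],"claw":28},
    {"delta_pos":[0.001,0,-0.022],"delta_rot":[0,0,0],"claw":28},
    {"delta_pos":[0.001,0,-0.032],"delta_rot":[0,0,0],"claw":28},
    {"delta_pos":[0.001,0,-0.036],"delta_rot":[0,0,0],"claw":28},
    {"delta_pos":[0.001,0,-0.036],"delta_rot":[0,0,0],"claw":28},
    {"delta_pos":[0.001,0,-0.036],"delta_rot":[0,0,0],"claw":28},
  ],
)

```text
time: 24.63
eef_pos: [0.4849, 0.2127, 0.0731]
tcp_rot: [-0.706, -0.037, 0.706, -0.036]
contact_force: [-0.3, 0.2, -1.4]
opening: 0.414
```

```bash
python3 - <<'E'
from h import *
rel(.4844,.212,.0615,6)
cv2.imwrite("pics/t2.png",crop(ctrl.read_camera("side"),175,75,130,95,6))
E
```

```text
at [ 0.4857  0.2129  0.0741 -0.1227  0.2985 -0.8379] tilt [ 0.0018  0.002  -1.    ]
delta [-0.0013 -0.0009 -0.0126] rot [-0.0006  0.0006  0.0001]
```

View pics/t2.png

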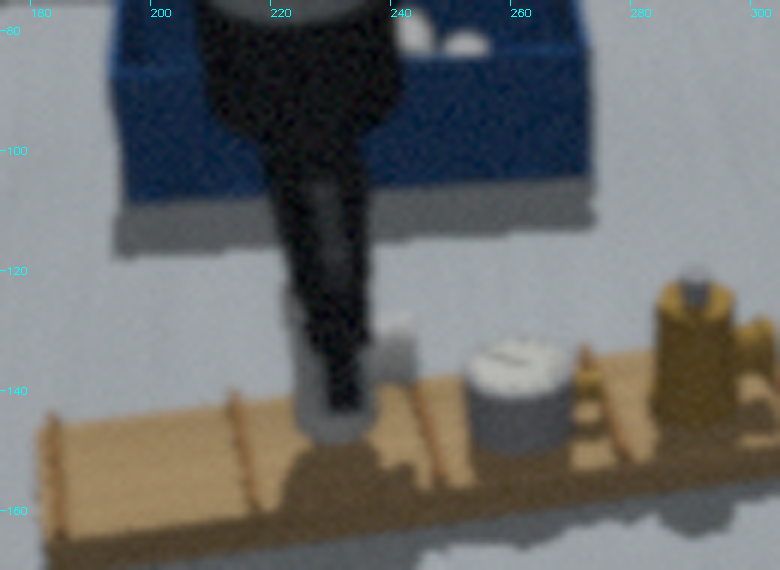

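play_rows(
  targets=[
    {"delta_pos":[0,-0.001,-0.004],"delta_rot":[0,0,0],"claw":28},
    {"delta_pos":[0,-0.001,-0.008],"delta_rot":[0,0,0],"claw":28},
    {"delta_pos":[0,-0.001,-0.01],"delta_rot":[0,0,0],"claw":28},
    {"delta_pos":[0,-0.001,-0.0115],"delta_rot":[0,0,0],"claw":28},
    {"delta_pos":[0,-0.001,-0.0125],"delta_rot":[0,0,0],"claw":28},
    {"delta_pos":[0,-0.001,-0.0125],"delta_rot":[0,0,0],"claw":28},
    {"delta_pos":[0,-0.001,-0.0125],"delta_rot":[0,0,0],"claw":28},
  ],
)

```text
time: 25.47
eef_pos: [0.4858, 0.212, 0.0619]
tcp_rot: [0.707, 0.038, -0.705, 0.036]
contact_force: [-0.3, 0.7, -1.1]
opening: 0.414
```

```bash
python3 - <<'E'
from h import *
rel(.4844,.212,.0615,6)
E
```

```text
at [ 0.4858  0.212   0.0619 -0.3484 -0.2271 -0.8629] tilt [ 0.0019  0.002  -1.    ]
delta [-0.0014  0.     -0.0004] rot [-0.0006  0.0006  0.0001]
```

Not yet touching; lower another 1.5 mm.

play_rows(
  targets=[
    {"delta_pos":[0,0,-0.0007],"delta_rot":[0,0,0],"claw":28},
    {"delta_pos":[0,0,-0.0015],"delta_rot":[0,0,0],"claw":28},
    {"delta_pos":[0,0,-0.0015],"delta_rot":[0,0,0],"claw":28},
    {"delta_pos":[0,0,-0.0015],"delta_rot":[0,0,0],"claw":28},
  ],
)

```text
time: 26.0
eef_pos: [0.4865, 0.2122, 0.0617]
tcp_rot: [0.707, 0.038, -0.705, 0.036]
contact_force: [-2.3, 0.1, 5.8]
opening: 0.413
```

play_rows(
  targets=[
    {"delta_pos":[0,0,0.0005],"delta_rot":[0,0,0],"claw":34},
    {"delta_pos":[0,0,0.0005],"delta_rot":[0,0,0],"claw":36},
    {"delta_pos":[0,0,0.0005],"delta_rot":[0,0,0],"claw":39},
    {"delta_pos":[0,0,0.0005],"delta_rot":[0,0,0],"claw":44},
    {"delta_pos":[0,0,0.0005],"delta_rot":[0,0,0],"claw":55},
    {"delta_pos":[0,0,0.0005],"delta_rot":[0,0,0],"claw":70},
    {"delta_pos":[0,0,0.003],"delta_rot":[0,0,0],"claw":85},
    {"delta_pos":[0,0,0.015],"delta_rot":[0,0,0],"claw":85},
    {"delta_pos":[0,0,0.045],"delta_rot":[0,0,0],"claw":85},
    {"delta_pos":[0,0,0.08],"delta_rot":[0,0,0],"claw":85},
    {"delta_pos":[0,0,0.11],"delta_rot":[0,0,0],"claw":85},
    {"delta_pos":[0,0,0.135],"delta_rot":[0,0,0],"claw":85},
    {"delta_pos":[0,0,0.135],"delta_rot":[0,0,0],"claw":85},
    {"delta_pos":[0,0,0.135],"delta_rot":[0,0,0],"claw":85},
  ],
)

```text
time: 27.17
eef_pos: [0.4878, 0.2125, 0.2]
tcp_rot: [0.709, 0.038, -0.703, 0.036]
contact_force: [-0.4, 0.1, 0.8]
opening: 0.994
```

```bash
python3 - <<'E'
from h import *
rel(.6475,-.2308,.17,-6)
E
```

```text
at [ 0.4859  0.212   0.1962 -0.1707  0.2063 -0.3621] tilt [-0.      0.0015 -1.    ]
delta [ 0.1616 -0.4428 -0.0262] rot [-0.0005  0.     -0.0666]
```

play_rows(
  targets=[
    {"delta_pos":[0.01,-0.03,0],"delta_rot":[0,0,0],"claw":85},
    {"delta_pos":[0.162,-0.443,-0.026],"delta_rot":[0,0,0],"claw":85},
    {"delta_pos":[0.162,-0.443,-0.026],"delta_rot":[0,0,0],"claw":85},
    {"delta_pos":[0.162,-0.443,-0.026],"delta_rot":[0,0,0],"claw":85},
    {"delta_pos":[0.162,-0.443,-0.026],"delta_rot":[0,0,0],"claw":85},
    {"delta_pos":[0.162,-0.443,-0.026],"delta_rot":[0,0,0],"claw":85},
    {"delta_pos":[0.162,-0.443,-0.026],"delta_rot":[0,0,0],"claw":85},
    {"delta_pos":[0.162,-0.443,-0.026],"delta_rot":[0,0,0],"claw":85},
    {"delta_pos":[0.162,-0.443,-0.026],"delta_rot":[0,0,0],"claw":85},
    {"delta_pos":[0.162,-0.443,-0.026],"delta_rot":[0,0,0],"claw":85},
    {"delta_pos":[0.162,-0.443,-0.026],"delta_rot":[0,0,0],"claw":85},
    {"delta_pos":[0.162,-0.443,-0.026],"delta_rot":[0,0,0],"claw":85},
    {"delta_pos":[0.162,-0.443,-0.026],"delta_rot":[0,0,0],"claw":85},
    {"delta_pos":[0.162,-0.443,-0.026],"delta_rot":[0,0,0],"claw":85},
    {"delta_pos":[0.162,-0.443,-0.026],"delta_rot":[0,0,0],"claw":75},
    {"delta_pos":[0.162,-0.443,-0.026],"delta_rot":[0,0,0],"claw":75},
    {"delta_pos":[0.162,-0.443,-0.026],"delta_rot":[0,0,0],"claw":75},
  ],
)

```text
time: 28.78
eef_pos: [0.6472, -0.2295, 0.1689]
tcp_rot: [-0.706, -0.038, 0.706, -0.037]
contact_force: [0.5, -0.1, -0.7]
opening: 0.875
```

```bash
python3 - <<'E'
from h import *
rel(.6475,-.2308,.0515,6)
E
```

```text
at [ 0.6475 -0.2299  0.1694 -0.0899  0.2503  0.1279] tilt [ 3.0e-04  1.3e-03 -1.0e+00]
delta [ 0.     -0.0009 -0.1179] rot [-0.0004  0.0001 -0.0003]
```

play_rows(
  targets=[
    {"delta_pos":[0,-0.001,-0.03],"delta_rot":[0,0,0],"claw":75},
    {"delta_pos":[0,-0.001,-0.06],"delta_rot":[0,0,0],"claw":72},
    {"delta_pos":[0,-0.001,-0.09],"delta_rot":[0,0,0],"claw":68},
    {"delta_pos":[0,-0.001,-0.106],"delta_rot":[0,0,0],"claw":64},
    {"delta_pos":[0,-0.001,-0.115],"delta_rot":[0,0,0],"claw":60},
    {"delta_pos":[0,-0.001,-0.118],"delta_rot":[0,0,0],"claw":56},
    {"delta_pos":[0,-0.001,-0.118],"delta_rot":[0,0,0],"claw":53},
    {"delta_pos":[0,-0.001,-0.118],"delta_rot":[0,0,0],"claw":50},
    {"delta_pos":[0,-0.001,-0.118],"delta_rot":[0,0,0],"claw":47},
    {"delta_pos":[0,-0.001,-0.118],"delta_rot":[0,0,0],"claw":44},
    {"delta_pos":[0,-0.001,-0.118],"delta_rot":[0,0,0],"claw":41},
    {"delta_pos":[0,-0.001,-0.118],"delta_rot":[0,0,0],"claw":38},
    {"delta_pos":[0,-0.001,-0.118],"delta_rot":[0,0,0],"claw":38},
    {"delta_pos":[0,-0.001,-0.118],"delta_rot":[0,0,0],"claw":38},
    {"delta_pos":[0,-0.001,-0.118],"delta_rot":[0,0,0],"claw":38},
  ],
  newtons=25,
)

```text
time: 30.23
eef_pos: [0.6489, -0.2319, 0.054]
tcp_rot: [0.707, 0.037, -0.705, 0.038]
contact_force: [-0.7, 1.2, 5.8]
opening: 0.508
```

```bash
python3 - <<'E'
from h import *
print(pos().mean(0).round(4),ctrl.get_state()["opening"]*85.4)
E
```

```text
[ 0.6489 -0.2319  0.054  -0.6765  0.4528  6.036 ] 42.85857488907289
```

play_rows(
  targets=[
    {"delta_pos":[0,0,0.005],"delta_rot":[0,0,0],"claw":38},
    {"delta_pos":[0,0,0.012],"delta_rot":[0,0,0],"claw":38},
    {"delta_pos":[0,0,0.025],"delta_rot":[0,0,0],"claw":38},
    {"delta_pos":[0,0,0.04],"delta_rot":[0,0,0],"claw":38},
    {"delta_pos":[0,0,0.06],"delta_rot":[0,0,0],"claw":38},
    {"delta_pos":[0,0,0.08],"delta_rot":[0,0,0],"claw":38},
    {"delta_pos":[0,0,0.1],"delta_rot":[0,0,0],"claw":38},
    {"delta_pos":[0,0,0.12],"delta_rot":[0,0,0],"claw":38},
    {"delta_pos":[0,0,0.135],"delta_rot":[0,0,0],"claw":38},
    {"delta_pos":[0,0,0.135],"delta_rot":[0,0,0],"claw":38},
  ],
)

```text
time: 31.37
eef_pos: [0.6511, -0.2329, 0.1952]
tcp_rot: [0.71, 0.035, -0.702, 0.039]
contact_force: [0.5, -0.1, -1.0]
opening: 0.504
```

```bash
python3 - <<'E'
from h import *
rel(.4066,.204,.14,6); print(ctrl.get_state()["opening"])
E
```

```text
at [ 0.649  -0.2319  0.1895 -0.0038  0.2548 -1.2328] tilt [ 0.0011  0.001  -1.    ]
delta [-0.2424  0.4359 -0.0495] rot [-0.0003  0.0004 -0.0003]
0.5065835974765056
```

play_rows(
  targets=[
    {"delta_pos":[-0.005,0.009,0],"delta_rot":[0,0,0],"claw":38},
    {"delta_pos":[-0.015,0.026,0],"delta_rot":[0,0,0],"claw":38},
    {"delta_pos":[-0.031,0.057,0],"delta_rot":[0,0,0],"claw":38},
    {"delta_pos":[-0.048,0.087,0],"delta_rot":[0,0,0],"claw":38},
    {"delta_pos":[-0.067,0.12,0],"delta_rot":[0,0,0],"claw":38},
    {"delta_pos":[-0.085,0.153,0],"delta_rot":[0,0,0],"claw":38},
    {"delta_pos":[-0.103,0.185,0],"delta_rot":[0,0,0],"claw":38},
    {"delta_pos":[-0.121,0.218,0],"delta_rot":[0,0,0],"claw":38},
    {"delta_pos":[-0.139,0.251,0],"delta_rot":[0,0,0],"claw":38},
    {"delta_pos":[-0.157,0.283,0],"delta_rot":[0,0,0],"claw":38},
    {"delta_pos":[-0.175,0.316,0],"delta_rot":[0,0,0],"claw":38},
    {"delta_pos":[-0.194,0.349,0],"delta_rot":[0,0,0],"claw":38},
    {"delta_pos":[-0.211,0.379,0],"delta_rot":[0,0,0],"claw":38},
    {"delta_pos":[-0.225,0.405,0],"delta_rot":[0,0,0],"claw":38},
    {"delta_pos":[-0.237,0.427,0],"delta_rot":[0,0,0],"claw":38},
    {"delta_pos":[-0.242,0.436,-0.01],"delta_rot":[0,0,0],"claw":38},
    {"delta_pos":[-0.242,0.436,-0.03],"delta_rot":[0,0,0],"claw":38},
    {"delta_pos":[-0.242,0.436,-0.05],"delta_rot":[0,0,0],"claw":38},
    {"delta_pos":[-0.242,0.436,-0.06],"delta_rot":[0,0,0],"claw":38},
    {"delta_pos":[-0.242,0.436,-0.06],"delta_rot":[0,0,0],"claw":38},
  ],
)

```text
time: 33.23
eef_pos: [0.4032, 0.2037, 0.1234]
tcp_rot: [-0.704, -0.037, 0.709, -0.038]
contact_force: [-0.3, 1.0, -0.9]
opening: 0.505
```

```bash
python3 - <<'E'
from h import *
rel(.4066,.204,.062,6)
E
```

```text
at [0.406  0.2042 0.1269 0.2925 0.2148 0.0076] tilt [ 0.0027  0.0013 -1.    ]
delta [ 0.0006 -0.0002 -0.0649] rot [-0.0004  0.0009 -0.0001]
```

play_rows(
  targets=[
    {"delta_pos":[0.001,0,-0.015],"delta_rot":[0,0.001,0],"claw":38},
    {"delta_pos":[0.001,0,-0.035],"delta_rot":[0,0.001,0],"claw":38},
    {"delta_pos":[0.001,0,-0.05],"delta_rot":[0,0.001,0],"claw":38},
    {"delta_pos":[0.001,0,-0.06],"delta_rot":[0,0.001,0],"claw":38},
    {"delta_pos":[0.001,0,-0.065],"delta_rot":[0,0.001,0],"claw":38},
    {"delta_pos":[0.001,0,-0.065],"delta_rot":[0,0.001,0],"claw":38},
    {"delta_pos":[0.001,0,-0.065],"delta_rot":[0,0.001,0],"claw":38},
  ],
)

```text
time: 34.02
eef_pos: [0.4086, 0.2046, 0.0638]
tcp_rot: [0.706, 0.038, -0.706, 0.037]
contact_force: [0.7, -0.6, -0.7]
opening: 0.507
```

```bash
python3 - <<'E'
from h import *
rel(.4066,.204,.0495,6)
cv2.imwrite("pics/s2.png",crop(ctrl.read_camera("side"),150,75,130,95,6))
E
```

```text
at [ 0.4088  0.2047  0.0642 -0.1183  0.1608 -0.5087] tilt [ 0.0016  0.0018 -1.    ]
delta [-0.0022 -0.0007 -0.0147] rot [-0.0006  0.0005 -0.0001]
```

View pics/s2.png

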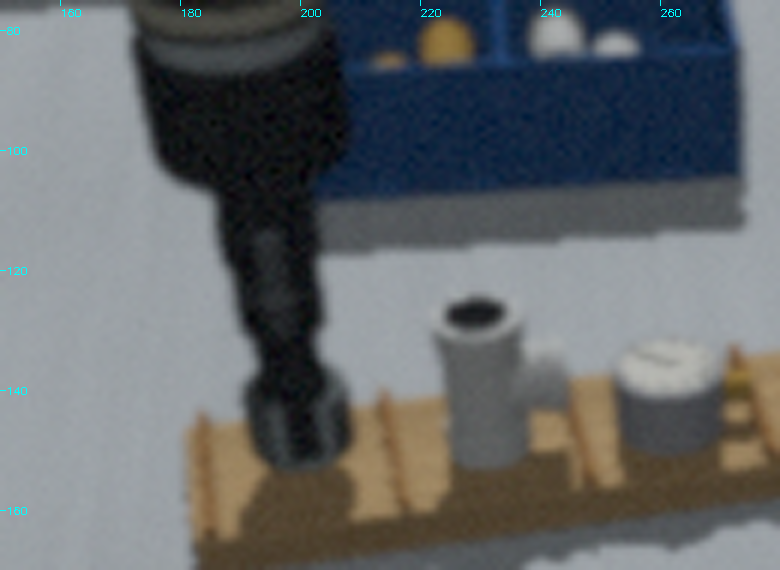

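play_rows(
  targets=[
    {"delta_pos":[-0.001,-0.001,-0.005],"delta_rot":[0,0,0],"claw":38},
    {"delta_pos":[-0.001,-0.001,-0.009],"delta_rot":[0,0,0],"claw":38},
    {"delta_pos":[-0.001,-0.001,-0.012],"delta_rot":[0,0,0],"claw":38},
    {"delta_pos":[-0.001,-0.001,-0.0135],"delta_rot":[0,0,0],"claw":38},
    {"delta_pos":[-0.001,-0.001,-0.0145],"delta_rot":[0,0,0],"claw":38},
    {"delta_pos":[-0.001,-0.001,-0.0145],"delta_rot":[0,0,0],"claw":38},
    {"delta_pos":[-0.001,-0.001,-0.0145],"delta_rot":[0,0,0],"claw":38},
  ],
)

```text
time: 34.85
eef_pos: [0.4074, 0.2036, 0.0499]
tcp_rot: [-0.706, -0.038, 0.706, -0.037]
contact_force: [-2.2, -0.6, 5.9]
opening: 0.502
```

```bash
python3 - <<'E'
from h import *
rel(.4066,.204,.0495,6)
E
```

```text
at [ 0.4074  0.2036  0.0499 -2.7366 -0.8148  5.7158] tilt [-1.0e-04  1.3e-03 -1.0e+00]
delta [-0.0008  0.0004 -0.0004] rot [-0.0004 -0.     -0.0001]
```

Contact made; release and retreat upward, then aside towards the middle for a clear view.

play_rows(
  targets=[
    {"delta_pos":[0,0,0.0005],"delta_rot":[0,0,0],"claw":42},
    {"delta_pos":[0,0,0.0005],"delta_rot":[0,0,0],"claw":45},
    {"delta_pos":[0,0,0.0005],"delta_rot":[0,0,0],"claw":49},
    {"delta_pos":[0,0,0.0005],"delta_rot":[0,0,0],"claw":56},
    {"delta_pos":[0,0,0.0005],"delta_rot":[0,0,0],"claw":68},
    {"delta_pos":[0,0,0.0005],"delta_rot":[0,0,0],"claw":80},
    {"delta_pos":[0,0,0.003],"delta_rot":[0,0,0],"claw":85},
    {"delta_pos":[0,0,0.015],"delta_rot":[0,0,0],"claw":85},
    {"delta_pos":[0,0,0.045],"delta_rot":[0,0,0],"claw":85},
    {"delta_pos":[0,0,0.08],"delta_rot":[0,0,0],"claw":85},
    {"delta_pos":[0,0,0.115],"delta_rot":[0,0,0],"claw":85},
    {"delta_pos":[0,0,0.15],"delta_rot":[0,0,0],"claw":85},
    {"delta_pos":[0.01,-0.03,0.17],"delta_rot":[0,0,0],"claw":85},
    {"delta_pos":[0.02,-0.06,0.17],"delta_rot":[0,0,0],"claw":85},
    {"delta_pos":[0.06,-0.3,0.17],"delta_rot":[0,0,0],"claw":85},
    {"delta_pos":[0.06,-0.3,0.17],"delta_rot":[0,0,0],"claw":85},
    {"delta_pos":[0.06,-0.3,0.17],"delta_rot":[0,0,0],"claw":85},
    {"delta_pos":[0.06,-0.3,0.17],"delta_rot":[0,0,0],"claw":85},
    {"delta_pos":[0.06,-0.3,0.17],"delta_rot":[0,0,0],"claw":85},
    {"delta_pos":[0.06,-0.3,0.17],"delta_rot":[0,0,0],"claw":85},
  ],
)

```text
time: 36.72
eef_pos: [0.4674, -0.099, 0.2203]
tcp_rot: [0.706, 0.037, -0.706, 0.037]
contact_force: [0.2, -0.0, 0.2]
opening: 0.993
```

```bash
python3 - <<'E'
from h import *
t=ctrl.read_camera("top"); s=ctrl.read_camera("side")
a=crop(t,105,140,85,178,3); b=crop(s,165,100,160,75,3)
o=np.zeros((534,255+490,3),np.uint8); o[:,:255]=a; o[:225,262:742]=b; cv2.imwrite("pics/f1.png",o)
E
```

```text
(no output)
```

View pics/f1.png

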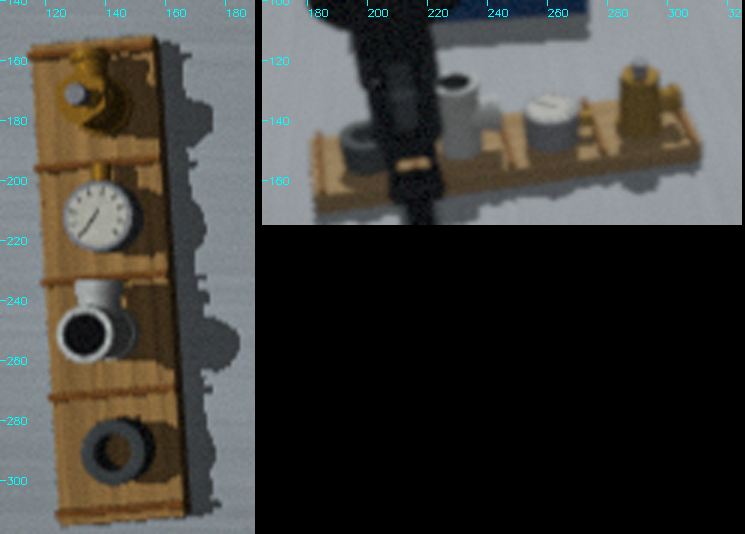

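```bash
python3 - <<'E'
from h import *
for n,p,z in(("valve",(76,94),.084),("gauge",(98,215),.05),("tee",(85,334),.084),("spacer",(114,452),.048)):
    w=back("top",[np.array(p)/3+[105,140]],z)[0][:2]; g=w-[.5203,.2187]; c,s=np.cos(.104),np.sin(.104)
    print(n,w.round(4),"bay mm",np.round([1e3*(c*g[0]+s*g[1]),1e3*(-s*g[0]+c*g[1])],1))
s=ctrl.get_state(); print(s["time"],s["contact_force"].round(1))
E
```

```text
valve [0.6363 0.2262] bay mm [116.1  -4.5]
gauge [0.5608 0.2187] bay mm [40.3 -4.2]
tee [0.483  0.2133] bay mm [-37.6  -1.5]
spacer [0.4056 0.2017] bay mm [-115.8   -5. ]
36.8167 [ 0.6  0.8 -1.1]
```

```bash
cat > fit.py <<'E'
from h import *
from scipy.optimize import minimize
def hullmask(n,P,shape=(420,560),k=8):
    uv=proj(n,P); uv=cv2.convexHull(uv.astype(np.float32)).reshape(-1,2)
    m=np.zeros((shape[0]*4,shape[1]*4),np.uint8); cv2.fillPoly(m,[np.round((uv*4+1.5)*16).astype(np.int32)],255,shift=4)
    return cv2.resize(m,shape[::-1],interpolation=cv2.INTER_AREA)/255.
def rackpts(p):
    c,s=np.cos(p[2]),np.sin(p[2])
    L=np.array([[x,y,z] for x in(-.165,.165) for y in(-.043,.043) for z in(0,.02)]+[[x,y,.026] for x in(-.158,.158) for y in(-.043,.043)])
    return np.c_[p[0]+c*L[:,0]-s*L[:,1],p[1]+s*L[:,0]+c*L[:,1],L[:,2]]
def fit(f,x0,steps):
    S=np.vstack([x0]+[np.array(x0)+np.eye(len(x0))[i]*steps[i] for i in range(len(x0))])
    r=minimize(f,x0,method="Nelder-Mead",options=dict(initial_simplex=S,xatol=1e-5,fatol=.5,maxiter=150)); return r
def mask(im,box,f):
    m=np.zeros(im.shape[:2]); x0,y0,x1,y1=box; m[y0:y1,x0:x1]=f(im[y0:y1,x0:x1]); return cv2.morphologyEx(cv2.morphologyEx(m.astype(np.uint8),cv2.MORPH_OPEN,np.ones((3,3))),cv2.MORPH_CLOSE,np.ones((9,9))).astype(float)
wood=lambda c:(c[...,2].astype(int)-c[...,0])>15
E
python3 - <<'E'
from fit import *
vis=[]
for n,box in(("top",(100,140,185,330)),("side",(170,120,320,180))):
    im=cv2.imread(f"pics/{n}0.png"); m=mask(im,box,wood)
    r=fit(lambda p:np.abs(hullmask(n,rackpts(p))-m).sum(),[.5217,.2178,.104],[.004,.004,.02]); print(n,r.x.round(4),r.fun.round(1),m.sum())
    x0,y0,x1,y1=box; v=im.copy(); e=(hullmask(n,rackpts(r.x))>.5).astype(np.uint8); cv2.drawContours(v,cv2.findContours(e,0,1)[0],-1,(0,0,255),1); cv2.drawContours(v,cv2.findContours(m.astype(np.uint8),0,1)[0],-1,(0,255,0),1)
    vis.append(cv2.resize(v[y0:y1,x0:x1],None,fx=3,fy=3,interpolation=0))
o=np.zeros((570,255+450,3),np.uint8); o[:,:255]=vis[0]; o[:180,255:]=vis[1]; cv2.imwrite("pics/fit.png",o)
E
```

```text
top [0.5205 0.2215 0.1076] 528.5 6821.0
side [0.5213 0.2221 0.1165] 372.2 3168.0
```

View pics/fit.png

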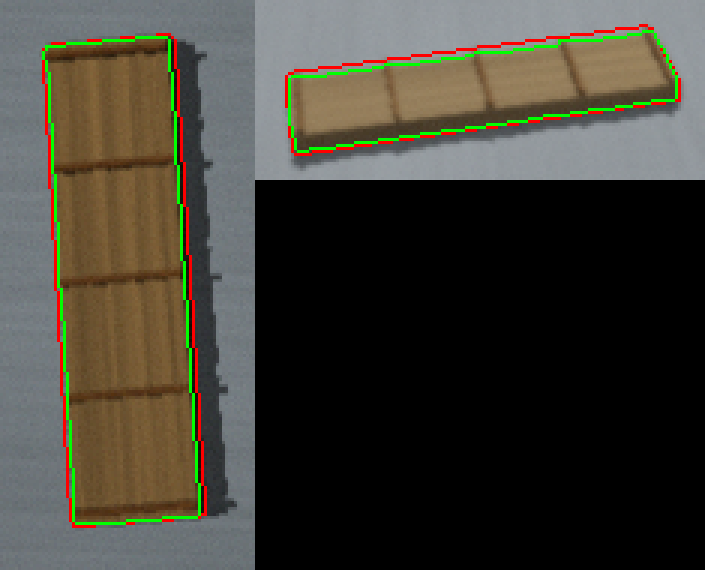

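```bash
python3 - <<'E'
from fit import *
S=lambda p:[((p[0]-262)/3+165,p[1]/3+100)]
print("side gauge",back("side",S((552,107)),.05).round(4),"valve",back("side",S((640,67)),.084).round(4),"tee",back("side",S((459,82)),.084).round(4))
# top-face-only edges: wood mask colour brightness profile across the slab at 3 stations, top view + side view
for n in("top","side"):
    im=cv2.imread(f"pics/{n}0.png").astype(np.float32); 
    for x in(-.117,.039,.117):
        c,s=np.cos(.107),np.sin(.107); y=np.arange(-.06,.0601,.003); W=np.c_[.521+c*x-s*y,.222+s*x+c*y,np.full(len(y),.02)]
        uv=proj(n,W).astype(np.float32); v=cv2.remap(im,uv[:,:1],uv[:,1:],1)[:,0]
        print(n,x,[f"{int(1e3*a+np.sign(a)*.1)}:{int(b[2]-b[0])}/{int(b[1])}" for a,b in zip(y,v) if abs(abs(a)-.045)<.0165])
E
```

```text
side gauge [[0.5647 0.2197 0.05  ]] valve [[0.6388 0.2178 0.084 ]] tee [[0.4895 0.2129 0.084 ]]
top -0.117 ['-60:-6/50', '-57:-4/51', '-54:-4/49', '-51:-6/50', '-48:6/30', '-45:20/21', '-42:55/74', '-39:62/91', '-36:61/81', '-33:61/84', '-30:65/90', '30:57/78', '33:60/78', '36:62/88', '39:60/87', '42:12/111', '45:-10/115', '48:-10/114', '51:-10/114', '54:-11/113', '57:-13/115', '60:-8/115']
top 0.039 ['-60:-4/53', '-57:-5/51', '-54:-5/51', '-51:-3/52', '-48:2/31', '-45:17/18', '-42:46/62', '-39:62/87', '-36:64/88', '-33:61/81', '-30:61/87', '30:62/83', '33:66/89', '36:67/90', '39:60/86', '42:11/104', '45:-12/123', '48:-11/123', '51:-11/123', '54:-10/125', '57:-11/124', '60:-12/124']
top 0.117 ['-60:-5/53', '-57:-5/50', '-54:-3/53', '-51:-5/53', '-48:2/35', '-45:18/21', '-42:48/67', '-39:65/85', '-36:64/90', '-33:66/81', '-30:64/86', '30:63/89', '33:64/91', '36:64/89', '39:59/88', '42:23/112', '45:-11/118', '48:-13/122', '51:-12/120', '54:-12/120', '57:-11/122', '60:-9/119']
side -0.117 ['-60:28/61', '-57:28/60', '-54:29/59', '-51:28/63', '-48:35/71', '-45:44/87', '-42:53/108', '-39:56/118', '-36:57/122', '-33:57/123', '-30:57/126', '30:53/120', '33:54/121', '36:44/127', '39:30/134', '42:9/144', '45:-1/149', '48:-9/153', '51:-9/152', '54:-9/152', '57:-10/152', '60:-10/152']
side 0.039 ['-60:28/62', '-57:27/61', '-54:30/61', '-51:31/64', '-48:33/68', '-45:40/83', '-42:48/102', '-39:55/117', '-36:55/122', '-33:56/123', '-30:56/123', '30:55/121', '33:53/125', '36:48/131', '39:32/137', '42:16/144', '45:0/152', '48:-6/155', '51:-9/157', '54:-10/157', '57:-10/157', '60:-10/156']
side 0.117 ['-60:30/60', '-57:29/60', '-54:31/61', '-51:33/64', '-48:36/71', '-45:42/86', '-42:48/105', '-39:54/119', '-36:55/126', '-33:56/126', '-30:56/126', '30:56/125', '33:55/126', '36:49/128', '39:36/133', '42:17/140', '45:3/147', '48:-7/152', '51:-9/153', '54:-10/154', '57:-10/154', '60:-10/155']
```

play_rows(
  targets=[
    {"delta_pos":[-0.06,0.303,-0.05],"delta_rot":[0,0,0],"claw":85},
    {"delta_pos":[-0.06,0.303,-0.05],"delta_rot":[0,0,0],"claw":85},
    {"delta_pos":[-0.06,0.303,-0.05],"delta_rot":[0,0,0],"claw":85},
    {"delta_pos":[-0.06,0.303,-0.05],"delta_rot":[0,0,0],"claw":85},
    {"delta_pos":[-0.06,0.303,-0.05],"delta_rot":[0,0,0],"claw":85},
    {"delta_pos":[-0.06,0.303,-0.05],"delta_rot":[0,0,0],"claw":85},
    {"delta_pos":[-0.06,0.303,-0.05],"delta_rot":[0,0,0],"claw":85},
    {"delta_pos":[-0.06,0.303,-0.05],"delta_rot":[0,0,0],"claw":85},
    {"delta_pos":[-0.06,0.303,-0.05],"delta_rot":[0,0,0],"claw":85},
    {"delta_pos":[-0.06,0.303,-0.05],"delta_rot":[0,0,0],"claw":80},
    {"delta_pos":[-0.06,0.303,-0.05],"delta_rot":[0,0,0],"claw":75},
    {"delta_pos":[-0.06,0.303,-0.05],"delta_rot":[0,0,0],"claw":75},
    {"delta_pos":[-0.06,0.303,-0.05],"delta_rot":[0,0,0],"claw":75},
  ],
)

```text
time: 37.9
eef_pos: [0.4085, 0.2012, 0.1708]
tcp_rot: [0.707, 0.034, -0.706, 0.035]
contact_force: [-0.3, 0.8, 0.3]
opening: 0.88
```

```bash
python3 - <<'E'
from h import *
rel(.4074,.2036,.049,6)
E
```

```text
at [ 0.4084  0.2014  0.1707 -0.0231  0.074  -0.2108] tilt [ 1.3e-03 -4.0e-04 -1.0e+00]
delta [-0.001   0.0022 -0.1217] rot [0.0001 0.0004 0.0022]
```

play_rows(
  targets=[
    {"delta_pos":[-0.001,0.002,-0.03],"delta_rot":[0,0,0.002],"claw":75},
    {"delta_pos":[-0.001,0.002,-0.06],"delta_rot":[0,0,0.002],"claw":72},
    {"delta_pos":[-0.001,0.002,-0.09],"delta_rot":[0,0,0.002],"claw":68},
    {"delta_pos":[-0.001,0.002,-0.11],"delta_rot":[0,0,0.002],"claw":64},
    {"delta_pos":[-0.001,0.002,-0.118],"delta_rot":[0,0,0.002],"claw":60},
    {"delta_pos":[-0.001,0.002,-0.121],"delta_rot":[0,0,0.002],"claw":56},
    {"delta_pos":[-0.001,0.002,-0.121],"delta_rot":[0,0,0.002],"claw":53},
    {"delta_pos":[-0.001,0.002,-0.121],"delta_rot":[0,0,0.002],"claw":50},
    {"delta_pos":[-0.001,0.002,-0.121],"delta_rot":[0,0,0.002],"claw":47},
    {"delta_pos":[-0.001,0.002,-0.121],"delta_rot":[0,0,0.002],"claw":44},
    {"delta_pos":[-0.001,0.002,-0.121],"delta_rot":[0,0,0.002],"claw":41},
    {"delta_pos":[-0.001,0.002,-0.121],"delta_rot":[0,0,0.002],"claw":38},
    {"delta_pos":[-0.001,0.002,-0.121],"delta_rot":[0,0,0.002],"claw":38},
    {"delta_pos":[-0.001,0.002,-0.121],"delta_rot":[0,0,0.002],"claw":38},
    {"delta_pos":[-0.001,0.002,-0.121],"delta_rot":[0,0,0.002],"claw":38},
  ],
  newtons=25,
)

```text
time: 39.35
eef_pos: [0.4087, 0.2039, 0.0514]
tcp_rot: [0.708, 0.037, -0.705, 0.037]
contact_force: [-1.3, -0.3, 6.6]
opening: 0.502
```

```bash
python3 - <<'E'
from h import *
rel(.4065,.2083,.049,6)
E
```

```text
at [ 0.4087  0.2039  0.0514 -0.8732 -1.087   6.7467] tilt [ 4.3e-03  2.0e-04 -1.0e+00]
delta [-0.0022  0.0044 -0.0024] rot [-0.0001  0.0014  0.0002]
```

play_rows(
  targets=[
    {"delta_pos":[0,0,0.003],"delta_rot":[0,0.001,0],"claw":38},
    {"delta_pos":[0,0,0.006],"delta_rot":[0,0.001,0],"claw":38},
    {"delta_pos":[-0.001,0.002,0.006],"delta_rot":[0,0.001,0],"claw":38},
    {"delta_pos":[-0.0015,0.0045,0.006],"delta_rot":[0,0.001,0],"claw":38},
    {"delta_pos":[-0.0015,0.0045,0.006],"delta_rot":[0,0.001,0],"claw":38},
    {"delta_pos":[-0.0015,0.0045,0.004],"delta_rot":[0,0.001,0],"claw":38},
    {"delta_pos":[-0.0015,0.0045,0.002],"delta_rot":[0,0.001,0],"claw":38},
    {"delta_pos":[-0.0015,0.0045,0.001],"delta_rot":[0,0.001,0],"claw":38},
    {"delta_pos":[-0.0015,0.0045,0],"delta_rot":[0,0.001,0],"claw":38},
    {"delta_pos":[-0.0015,0.0045,-0.0005],"delta_rot":[0,0.001,0],"claw":38},
    {"delta_pos":[-0.0015,0.0045,-0.0005],"delta_rot":[0,0.001,0],"claw":38},
    {"delta_pos":[-0.0015,0.0045,-0.0005],"delta_rot":[0,0.001,0],"claw":38},
  ],
)

```text
time: 40.55
eef_pos: [0.4069, 0.2083, 0.0514]
tcp_rot: [-0.706, -0.037, 0.706, -0.037]
contact_force: [-2.2, -0.4, 6.2]
opening: 0.506
```

```bash
python3 - <<'E'
from h import *
rel(.4858,.212,.16,6)
E
```

```text
at [ 0.4069  0.2083  0.0514 -2.9333 -0.9127  6.1357] tilt [-6.e-04 -3.e-04 -1.e+00]
delta [0.0789 0.0037 0.1086] rot [ 0.0001 -0.0002  0.0002]
```

play_rows(
  targets=[
    {"delta_pos":[0,0,0.0005],"delta_rot":[0,0,0],"claw":42},
    {"delta_pos":[0,0,0.0005],"delta_rot":[0,0,0],"claw":45},
    {"delta_pos":[0,0,0.0005],"delta_rot":[0,0,0],"claw":49},
    {"delta_pos":[0,0,0.0005],"delta_rot":[0,0,0],"claw":56},
    {"delta_pos":[0,0,0.0005],"delta_rot":[0,0,0],"claw":68},
    {"delta_pos":[0,0,0.0005],"delta_rot":[0,0,0],"claw":75},
    {"delta_pos":[0,0,0.003],"delta_rot":[0,0,0],"claw":75},
    {"delta_pos":[0,0,0.015],"delta_rot":[0,0,0],"claw":75},
    {"delta_pos":[0,0,0.045],"delta_rot":[0,0,0],"claw":75},
    {"delta_pos":[0,0,0.08],"delta_rot":[0,0,0],"claw":75},
    {"delta_pos":[0,0,0.12],"delta_rot":[0,0,0],"claw":75},
    {"delta_pos":[0.01,0,0.13],"delta_rot":[0,0,0],"claw":75},
    {"delta_pos":[0.04,0.002,0.13],"delta_rot":[0,0,0],"claw":75},
    {"delta_pos":[0.07,0.004,0.13],"delta_rot":[0,0,0],"claw":75},
    {"delta_pos":[0.079,0.004,0.13],"delta_rot":[0,0,0],"claw":75},
    {"delta_pos":[0.079,0.004,0.13],"delta_rot":[0,0,0],"claw":75},
    {"delta_pos":[0.079,0.004,0.13],"delta_rot":[0,0,0],"claw":75},
  ],
)

```text
time: 42.17
eef_pos: [0.4853, 0.2122, 0.1808]
tcp_rot: [-0.705, -0.037, 0.707, -0.037]
contact_force: [-0.7, -1.0, -0.5]
opening: 0.875
```

```bash
python3 - <<'E'
from h import *
rel(.4862,.2122,.061,6)
E
```

```text
at [ 0.4846  0.2122  0.1808 -0.2854 -0.2871  0.0112] tilt [-1.9e-03 -6.0e-04 -1.0e+00]
delta [ 0.0016 -0.     -0.1198] rot [ 0.0002 -0.0006  0.    ]
```

play_rows(
  targets=[
    {"delta_pos":[0.001,0,-0.03],"delta_rot":[0,0,0],"claw":75},
    {"delta_pos":[0.001,0,-0.06],"delta_rot":[0,0,0],"claw":70},
    {"delta_pos":[0.001,0,-0.09],"delta_rot":[0,0,0],"claw":65},
    {"delta_pos":[0.001,0,-0.108],"delta_rot":[0,0,0],"claw":60},
    {"delta_pos":[0.001,0,-0.116],"delta_rot":[0,0,0],"claw":55},
    {"delta_pos":[0.001,0,-0.119],"delta_rot":[0,0,0],"claw":50},
    {"delta_pos":[0.001,0,-0.119],"delta_rot":[0,0,0],"claw":45},
    {"delta_pos":[0.001,0,-0.119],"delta_rot":[0,0,0],"claw":42},
    {"delta_pos":[0.001,0,-0.119],"delta_rot":[0,0,0],"claw":40},
    {"delta_pos":[0.001,0,-0.119],"delta_rot":[0,0,0],"claw":38},
    {"delta_pos":[0.001,0,-0.119],"delta_rot":[0,0,0],"claw":36},
    {"delta_pos":[0.001,0,-0.119],"delta_rot":[0,0,0],"claw":34},
    {"delta_pos":[0.001,0,-0.119],"delta_rot":[0,0,0],"claw":32},
    {"delta_pos":[0.001,0,-0.119],"delta_rot":[0,0,0],"claw":28},
    {"delta_pos":[0.001,0,-0.119],"delta_rot":[0,0,0],"claw":28},
    {"delta_pos":[0.001,0,-0.119],"delta_rot":[0,0,0],"claw":28},
  ],
  newtons=35,
)

```text
time: 43.7
eef_pos: [0.487, 0.2128, 0.0637]
tcp_rot: [0.706, 0.037, -0.706, 0.037]
contact_force: [-1.4, 0.6, 5.7]
opening: 0.414
```

```bash
python3 - <<'E'
from h import *
rel(.4855,.2167,.0615,6); print(ctrl.get_state()["opening"])
E
```

```text
at [ 0.4869  0.2127  0.0637 -0.5882  1.1388  6.026 ] tilt [ 9.e-04  3.e-04 -1.e+00]
delta [-0.0014  0.004  -0.0022] rot [-0.0001  0.0003  0.    ]
0.41146782134500726
```

play_rows(
  targets=[
    {"delta_pos":[0,0,0.003],"delta_rot":[0,0,0],"claw":28},
    {"delta_pos":[0,0,0.006],"delta_rot":[0,0,0],"claw":28},
    {"delta_pos":[-0.001,0.002,0.006],"delta_rot":[0,0,0],"claw":28},
    {"delta_pos":[-0.0015,0.004,0.006],"delta_rot":[0,0,0],"claw":28},
    {"delta_pos":[-0.0015,0.004,0.006],"delta_rot":[0,0,0],"claw":28},
    {"delta_pos":[-0.0015,0.004,0.004],"delta_rot":[0,0,0],"claw":28},
    {"delta_pos":[-0.0015,0.004,0.002],"delta_rot":[0,0,0],"claw":28},
    {"delta_pos":[-0.0015,0.004,0.001],"delta_rot":[0,0,0],"claw":28},
    {"delta_pos":[-0.0015,0.004,0],"delta_rot":[0,0,0],"claw":28},
    {"delta_pos":[-0.0015,0.004,-0.0005],"delta_rot":[0,0,0],"claw":28},
    {"delta_pos":[-0.0015,0.004,-0.0005],"delta_rot":[0,0,0],"claw":28},
    {"delta_pos":[-0.0015,0.004,-0.0005],"delta_rot":[0,0,0],"claw":28},
  ],
)

```text
time: 44.9
eef_pos: [0.4859, 0.2168, 0.0638]
tcp_rot: [0.707, 0.037, -0.706, 0.037]
contact_force: [-1.9, -0.4, 4.2]
opening: 0.411
```

```bash
python3 - <<'E'
from h import *
rel(.5625,.220,.18,6)
E
```

```text
at [ 0.4859  0.2168  0.0638 -1.1128 -0.4209  5.3514] tilt [ 1.8e-03  3.0e-04 -1.0e+00]
delta [0.0766 0.0032 0.1162] rot [-0.0001  0.0006  0.    ]
```

Seated. Release and go over the gauge.

play_rows(
  targets=[
    {"delta_pos":[0,0,0.0005],"delta_rot":[0,0,0],"claw":34},
    {"delta_pos":[0,0,0.0005],"delta_rot":[0,0,0],"claw":36},
    {"delta_pos":[0,0,0.0005],"delta_rot":[0,0,0],"claw":39},
    {"delta_pos":[0,0,0.0005],"delta_rot":[0,0,0],"claw":44},
    {"delta_pos":[0,0,0.0005],"delta_rot":[0,0,0],"claw":55},
    {"delta_pos":[0,0,0.0005],"delta_rot":[0,0,0],"claw":68},
    {"delta_pos":[0,0,0.003],"delta_rot":[0,0,0],"claw":75},
    {"delta_pos":[0,0,0.015],"delta_rot":[0,0,0],"claw":75},
    {"delta_pos":[0,0,0.045],"delta_rot":[0,0,0],"claw":75},
    {"delta_pos":[0,0,0.08],"delta_rot":[0,0,0],"claw":75},
    {"delta_pos":[0,0,0.11],"delta_rot":[0,0,0],"claw":75},
    {"delta_pos":[0.01,0,0.12],"delta_rot":[0,0,0],"claw":75},
    {"delta_pos":[0.04,0.002,0.12],"delta_rot":[0,0,0],"claw":75},
    {"delta_pos":[0.07,0.003,0.12],"delta_rot":[0,0,0],"claw":75},
    {"delta_pos":[0.077,0.003,0.12],"delta_rot":[0,0,0],"claw":75},
    {"delta_pos":[0.077,0.003,0.12],"delta_rot":[0,0,0],"claw":75},
    {"delta_pos":[0.077,0.003,0.12],"delta_rot":[0,0,0],"claw":75},
  ],
)

```text
time: 46.52
eef_pos: [0.5623, 0.2197, 0.1838]
tcp_rot: [0.706, 0.037, -0.706, 0.037]
contact_force: [-0.1, -0.4, 0.5]
opening: 0.882
```

```bash
python3 - <<'E'
from h import *
rel(.5625,.220,.049,6)
E
```

```text
at [ 0.5616  0.2198  0.1836 -0.3727 -0.22    0.1399] tilt [ 8.e-04  2.e-04 -1.e+00]
delta [ 0.0009  0.0002 -0.1346] rot [-0.0001  0.0003 -0.0001]
```

play_rows(
  targets=[
    {"delta_pos":[0.001,0,-0.03],"delta_rot":[0,0,0],"claw":75},
    {"delta_pos":[0.001,0,-0.065],"delta_rot":[0,0,0],"claw":75},
    {"delta_pos":[0.001,0,-0.1],"delta_rot":[0,0,0],"claw":72},
    {"delta_pos":[0.001,0,-0.12],"delta_rot":[0,0,0],"claw":68},
    {"delta_pos":[0.001,0,-0.13],"delta_rot":[0,0,0],"claw":64},
    {"delta_pos":[0.001,0,-0.134],"delta_rot":[0,0,0],"claw":60},
    {"delta_pos":[0.001,0,-0.134],"delta_rot":[0,0,0],"claw":57},
    {"delta_pos":[0.001,0,-0.134],"delta_rot":[0,0,0],"claw":54},
    {"delta_pos":[0.001,0,-0.134],"delta_rot":[0,0,0],"claw":51},
    {"delta_pos":[0.001,0,-0.134],"delta_rot":[0,0,0],"claw":48},
    {"delta_pos":[0.001,0,-0.134],"delta_rot":[0,0,0],"claw":45},
    {"delta_pos":[0.001,0,-0.134],"delta_rot":[0,0,0],"claw":42},
    {"delta_pos":[0.001,0,-0.134],"delta_rot":[0,0,0],"claw":42},
    {"delta_pos":[0.001,0,-0.134],"delta_rot":[0,0,0],"claw":42},
    {"delta_pos":[0.001,0,-0.134],"delta_rot":[0,0,0],"claw":42},
  ],
  newtons=50,
)

```text
time: 47.97
eef_pos: [0.5641, 0.2203, 0.052]
tcp_rot: [0.708, 0.037, -0.705, 0.037]
contact_force: [-0.6, 0.5, 6.0]
opening: 0.548
```

```bash
python3 - <<'E'
from h import *
rel(.5610,.2249,.05,6); print(ctrl.get_state()["opening"])
E
```

```text
at [ 0.5641  0.2203  0.052  -1.1968  0.1373  6.0172] tilt [ 0.0042  0.0011 -1.    ]
delta [-0.0031  0.0046 -0.002 ] rot [-0.0003  0.0013 -0.0001]
0.5401542295844267
```

play_rows(
  targets=[
    {"delta_pos":[0,0,0.003],"delta_rot":[0,0.001,0],"claw":42},
    {"delta_pos":[0,0,0.006],"delta_rot":[0,0.001,0],"claw":42},
    {"delta_pos":[-0.001,0.002,0.006],"delta_rot":[0,0.001,0],"claw":42},
    {"delta_pos":[-0.0025,0.0045,0.006],"delta_rot":[0,0.001,0],"claw":42},
    {"delta_pos":[-0.0025,0.0045,0.006],"delta_rot":[0,0.001,0],"claw":42},
    {"delta_pos":[-0.0025,0.0045,0.004],"delta_rot":[0,0.001,0],"claw":42},
    {"delta_pos":[-0.0025,0.0045,0.002],"delta_rot":[0,0.001,0],"claw":42},
    {"delta_pos":[-0.0025,0.0045,0.001],"delta_rot":[0,0.001,0],"claw":42},
    {"delta_pos":[-0.0025,0.0045,0],"delta_rot":[0,0.001,0],"claw":42},
    {"delta_pos":[-0.0025,0.0045,-0.0005],"delta_rot":[0,0.001,0],"claw":42},
    {"delta_pos":[-0.0025,0.0045,-0.0005],"delta_rot":[0,0.001,0],"claw":42},
    {"delta_pos":[-0.0025,0.0045,-0.0005],"delta_rot":[0,0.001,0],"claw":42},
  ],
)

```text
time: 49.17
eef_pos: [0.5618, 0.2249, 0.0521]
tcp_rot: [0.707, 0.038, -0.706, 0.037]
contact_force: [-2.9, -0.7, 3.7]
opening: 0.541
```

```bash
python3 - <<'E'
from h import *
rel(.6411,.2284,.18,6)
E
```

```text
at [ 0.5618  0.2249  0.0521 -3.1054 -0.4658  4.8397] tilt [ 0.0014  0.0011 -1.    ]
delta [0.0793 0.0035 0.1279] rot [-0.0004  0.0004 -0.0001]
```

play_rows(
  targets=[
    {"delta_pos":[0,0,0.0005],"delta_rot":[0,0,0],"claw":46},
    {"delta_pos":[0,0,0.0005],"delta_rot":[0,0,0],"claw":49},
    {"delta_pos":[0,0,0.0005],"delta_rot":[0,0,0],"claw":53},
    {"delta_pos":[0,0,0.0005],"delta_rot":[0,0,0],"claw":60},
    {"delta_pos":[0,0,0.0005],"delta_rot":[0,0,0],"claw":68},
    {"delta_pos":[0,0,0.0005],"delta_rot":[0,0,0],"claw":75},
    {"delta_pos":[0,0,0.003],"delta_rot":[0,0,0],"claw":75},
    {"delta_pos":[0,0,0.015],"delta_rot":[0,0,0],"claw":75},
    {"delta_pos":[0,0,0.045],"delta_rot":[0,0,0],"claw":75},
    {"delta_pos":[0,0,0.08],"delta_rot":[0,0,0],"claw":75},
    {"delta_pos":[0,0,0.12],"delta_rot":[0,0,0],"claw":75},
    {"delta_pos":[0.01,0,0.13],"delta_rot":[0,0,0],"claw":75},
    {"delta_pos":[0.04,0.002,0.13],"delta_rot":[0,0,0],"claw":75},
    {"delta_pos":[0.07,0.0035,0.13],"delta_rot":[0,0,0],"claw":75},
    {"delta_pos":[0.08,0.0035,0.13],"delta_rot":[0,0,0],"claw":75},
    {"delta_pos":[0.08,0.0035,0.13],"delta_rot":[0,0,0],"claw":75},
    {"delta_pos":[0.08,0.0035,0.13],"delta_rot":[0,0,0],"claw":75},
  ],
)

```text
time: 50.78
eef_pos: [0.6418, 0.2283, 0.1826]
tcp_rot: [0.707, 0.037, -0.706, 0.037]
contact_force: [-0.2, 0.3, -0.4]
opening: 0.879
```

```bash
python3 - <<'E'
from h import *
rel(.6411,.2284,.060,6)
E
```

```text
at [ 0.6409  0.2285  0.1822 -0.0284  0.5485 -0.0884] tilt [ 7.0e-04  1.1e-03 -1.0e+00]
delta [ 2.000e-04 -1.000e-04 -1.222e-01] rot [-0.0003  0.0002 -0.0003]
```

play_rows(
  targets=[
    {"delta_pos":[0,0,-0.03],"delta_rot":[0,0,0],"claw":75},
    {"delta_pos":[0,0,-0.06],"delta_rot":[0,0,0],"claw":70},
    {"delta_pos":[0,0,-0.09],"delta_rot":[0,0,0],"claw":65},
    {"delta_pos":[0,0,-0.11],"delta_rot":[0,0,0],"claw":60},
    {"delta_pos":[0,0,-0.119],"delta_rot":[0,0,0],"claw":55},
    {"delta_pos":[0,0,-0.122],"delta_rot":[0,0,0],"claw":50},
    {"delta_pos":[0,0,-0.122],"delta_rot":[0,0,0],"claw":46},
    {"delta_pos":[0,0,-0.122],"delta_rot":[0,0,0],"claw":42},
    {"delta_pos":[0,0,-0.122],"delta_rot":[0,0,0],"claw":39},
    {"delta_pos":[0,0,-0.122],"delta_rot":[0,0,0],"claw":36},
    {"delta_pos":[0,0,-0.122],"delta_rot":[0,0,0],"claw":33},
    {"delta_pos":[0,0,-0.122],"delta_rot":[0,0,0],"claw":30},
    {"delta_pos":[0,0,-0.122],"delta_rot":[0,0,0],"claw":30},
    {"delta_pos":[0,0,-0.122],"delta_rot":[0,0,0],"claw":30},
    {"delta_pos":[0,0,-0.122],"delta_rot":[0,0,0],"claw":30},
  ],
  newtons=60,
)

```text
time: 52.23
eef_pos: [0.6422, 0.2287, 0.0626]
tcp_rot: [0.708, 0.038, -0.705, 0.037]
contact_force: [-0.1, -0.9, 6.0]
opening: 0.403
```

```bash
python3 - <<'E'
from h import *
rel(.6405,.2331,.06,6); print(ctrl.get_state()["opening"])
E
```

```text
at [ 0.6422  0.2287  0.0626 -0.4954 -0.8688  6.4151] tilt [ 0.0042  0.0014 -1.    ]
delta [-0.0017  0.0044 -0.0026] rot [-0.0004  0.0013 -0.0003]
0.4081607379578797
```

play_rows(
  targets=[
    {"delta_pos":[0,0,0.003],"delta_rot":[0,0.001,0],"claw":30},
    {"delta_pos":[0,0,0.006],"delta_rot":[0,0.001,0],"claw":30},
    {"delta_pos":[0,0.002,0.006],"delta_rot":[0,0.001,0],"claw":30},
    {"delta_pos":[-0.0005,0.0045,0.006],"delta_rot":[0,0.001,0],"claw":30},
    {"delta_pos":[-0.0005,0.0045,0.006],"delta_rot":[0,0.001,0],"claw":30},
    {"delta_pos":[-0.0005,0.0045,0.004],"delta_rot":[0,0.001,0],"claw":30},
    {"delta_pos":[-0.0005,0.0045,0.002],"delta_rot":[0,0.001,0],"claw":30},
    {"delta_pos":[-0.0005,0.0045,0.001],"delta_rot":[0,0.001,0],"claw":30},
    {"delta_pos":[-0.0005,0.0045,0],"delta_rot":[0,0.001,0],"claw":30},
    {"delta_pos":[-0.0005,0.0045,-0.0005],"delta_rot":[0,0.001,0],"claw":30},
    {"delta_pos":[-0.0005,0.0045,-0.0005],"delta_rot":[0,0.001,0],"claw":30},
    {"delta_pos":[-0.0005,0.0045,-0.0005],"delta_rot":[0,0.001,0],"claw":30},
  ],
)

```text
time: 53.43
eef_pos: [0.6419, 0.2332, 0.0627]
tcp_rot: [0.707, 0.038, -0.706, 0.037]
contact_force: [-2.7, 0.1, 1.8]
opening: 0.407
```

play_rows(
  targets=[
    {"delta_pos":[0,0,0.0005],"delta_rot":[0,0,0],"claw":34},
    {"delta_pos":[0,0,0.0005],"delta_rot":[0,0,0],"claw":37},
    {"delta_pos":[0,0,0.0005],"delta_rot":[0,0,0],"claw":41},
    {"delta_pos":[0,0,0.0005],"delta_rot":[0,0,0],"claw":48},
    {"delta_pos":[0,0,0.0005],"delta_rot":[0,0,0],"claw":60},
    {"delta_pos":[0,0,0.0005],"delta_rot":[0,0,0],"claw":75},
    {"delta_pos":[0,0,0.003],"delta_rot":[0,0,0],"claw":85},
    {"delta_pos":[0,0,0.02],"delta_rot":[0,0,0],"claw":85},
    {"delta_pos":[0,0,0.05],"delta_rot":[0,0,0],"claw":85},
    {"delta_pos":[0,0,0.085],"delta_rot":[0,0,0],"claw":85},
    {"delta_pos":[0,0,0.12],"delta_rot":[0,0,0],"claw":85},
    {"delta_pos":[0,0,0.15],"delta_rot":[0,0,0],"claw":85},
    {"delta_pos":[0.01,-0.02,0.16],"delta_rot":[0,0,0],"claw":85},
    {"delta_pos":[0.08,-0.2,0.2],"delta_rot":[0,0,0],"claw":85},
    {"delta_pos":[0.08,-0.2,0.2],"delta_rot":[0,0,0],"claw":85},
    {"delta_pos":[0.08,-0.2,0.2],"delta_rot":[0,0,0],"claw":85},
    {"delta_pos":[0.08,-0.2,0.2],"delta_rot":[0,0,0],"claw":85},
    {"delta_pos":[0.08,-0.2,0.2],"delta_rot":[0,0,0],"claw":85},
    {"delta_pos":[0.08,-0.2,0.2],"delta_rot":[0,0,0],"claw":85},
  ],
)

```text
time: 55.02
eef_pos: [0.7242, 0.0267, 0.2649]
tcp_rot: [0.708, 0.035, -0.704, 0.036]
contact_force: [-0.2, -0.1, 0.7]
opening: 0.991
```

```bash
python3 - <<'E'
from h import *
t=ctrl.read_camera("top"); s=ctrl.read_camera("side")
a=crop(t,105,140,85,178,3); b=crop(s,165,100,160,75,3)
o=np.zeros((534,255+490,3),np.uint8); o[:,:255]=a; o[:225,262:742]=b; cv2.imwrite("pics/f2.png",o)
E
```

```text
(no output)
```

View pics/f2.png

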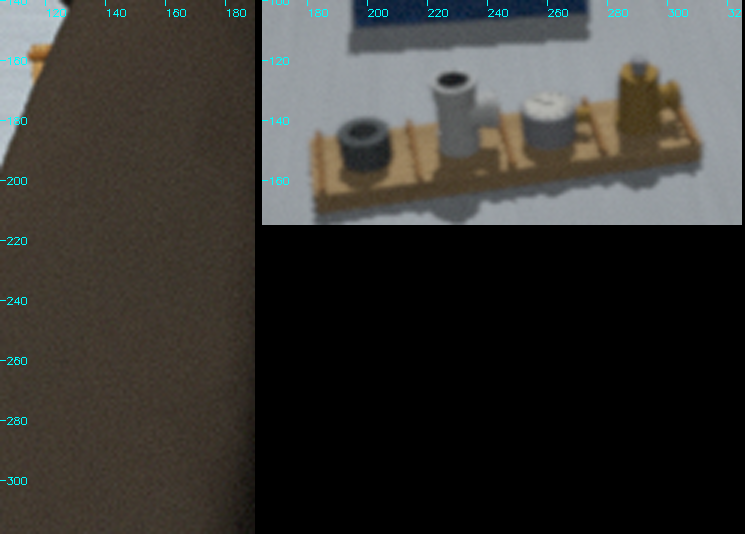

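```bash
python3 - <<'E'
from plant import ctrl
print(ctrl.sign_off(), ctrl.get_state()["time"])
E
```

```text
the job is handed in; nothing more can be done
the job is handed in; nothing more can be done
```

All four parts are on the build rack in reverse order: from the far bay to the near bay, valve, gauge, tee, spacer. Each was set down with about 5–8 N on the floor, released, and left with the gripper clear. I handed the job in at about 55 s.

- **Correction made:** After the first pass, a refit of the rack outline put all four parts about 5 mm off the bay centre line, towards the strip-down rack. I picked each one up again, moved it about 4.5 mm across and set it back down.
- **Last check:** The final side picture shows all four parts upright and each between its ribs. I judged the centring along the row from earlier side pictures, at about 1–2 mm.
- **What I could not check:** The arm hid the rack from the top camera in the last picture, so only the side camera and the measured arm position confirm the final position across the rack.
- **Disagreements:** My estimates of the rack's position across its width differed by several millimetres at first. After the refit the two cameras agreed to about 2 mm. One side-camera reading of the valve stem was 10 mm off, and I discarded it as a misread pixel.

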